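# Close the gearbox inspection cover and hold it against its seal

## Robot

A 7-joint arm with a two-finger parallel gripper is mounted at the origin on the work surface. World frame = base frame: x ahead of the robot, y to its left, z up, the work surface at z = 0. Lengths are in m, angles in rad, forces in N, time in s.
With the tool pointing down it reaches from about 0.4 to 0.85 m from the base axis. Payload 4.5 kg.
Tool frame: the origin (TCP) lies midway between the tips of the shut fingers; the grasp point (between the pads) lies 19 mm behind it; z points along the fingers, y is the direction in which the jaws open and shut (so a half turn about z gives the same grasp; the last joint's range is limited). The gripper opens to 88 mm and grips with 3 to 60 N. Pads are 18 mm wide; open, the fingers measure 123 mm over their backs; the gripper's body (75 mm by 187 mm) begins 45 mm behind the grasp point.
Start: joints at [-1.183, 0.689, -0.195, 1.565, 0.157, 0.902, -0.215], TCP at [0.217, 0.586, 0.239] pointing down, gripper open.
Joint ranges: [-3.01, 3.01], [-0.46, 2.08], [-1.47, 1.51], [0.13, 2.56], [-1, 4.14], [0.04, 2.09], [-2.66, 2.66]. Speed limits (rad/s): [2.57, 2.57, 3.14, 3.14, 3.14, 3.14, 3.14].

## Interface

Orientations are given as a unit quaternion [x, y, z, w].
In Python, from plant import r gives the robot as it stands.
- The arm moves only by the tool play_rows, never from a script. Its argument "targets" is a list of rows, each an object of numbers: "jaw": the closure, from 0 (fully open) to 1 (shut); "dx", "dy", "dz": the shift along the tool's x, y, z in m; "yaw": the turn about the tool's z in rad. A call has exactly 5 rows; each row shifts and turns the pose as measured when the row begins, along the tool's axes as they then stand; what a row does not reach is not made up. A row lasts 1/10 s, in which the tool goes at most 50 mm and 8.59 degrees, less where a joint would pass 70% of its speed; a pose out of reach is approached as far as the arm can. A call with a gripper value outside its range is refused whole. The fingers move at their own pace and stop on an object; "squeeze" is the grip in N (left out, the last holds). Time passes only in rows, so rows that do not move let the fingers close, or fill a call up. It gives the time, the measured TCP pose, the force and the opening at its end, in the units of the state.
- r.get_state(): the state, without advancing time (a new reading comes with each control period).
- r.snapshot(name): name is "scene" or "top" or "wrist"; returns a dict with "frame" (420x560x3 uint8, red, green, blue), "z_map" (420x560 float32, m along the optical axis (not along the pixel's ray), 0 where there is no reading), "mtx" (3x3 intrinsics, pixels), "position" and "orientation" of the camera in the world; the wrist camera has in their place "T_tool_cam" (4x4, takes a point from camera to tool coordinates, whose origin is the TCP and whose axes are the flange's). Camera axes: x right, y up, looking along -z (the intrinsics and any distortion apply to the point x, -y, -z); pixel columns grow to the right and rows downward; lengths in m; the calibration is good to about 2 mm. A picture is of the moment at which its call begins: read the wrist's pose just before it.
- r.finish_job(): hands the job in, once; it reports no verdict.
The state is a dict: "clock": time; "q": joint angles; "qd": joint speeds; "joint_torque": joint torques, N m; "tool_pos": TCP position; "eef_rot": TCP orientation; "contact_force": force on the tool from outside, world axes, zero at the start; "moment": the same for the moment, N m; "opening": opening from 0.0 (shut) to 1.0 (fully open).
Only numpy, scipy, OpenCV 4.12 (cv2) and the standard library are available. Lean on these libraries where they do the work, as an engineer would, in place of code of your own. Each camera call takes 0.05 s, during which the arm holds its last target.

## Task

Get the gearbox ready and close it: lay the chrome plug gauge that was left across the opening flat and lengthwise in the empty long compartment of the wooden tray, and turn the yellow quarter-turn fastener until its head lies crosswise to the housing, in line with where the fitted cover's slot will be. Only then pick up the aluminium cover, lower it with its slot over the fastener head into the recess, press it down against the sprung seal until it is flush with the steel rim, and finish while still holding it pressed there, since it springs up if let go. Set the gauge down rather than drop it, and leave the bushing, collar, carrier and wrench where they are.

Things in the scene. Friction and masses are not known exactly. Their poses are not given: they have to be found in the camera images.
- housing: Fixed green gearbox housing, 194 (x) x 134 (y) x 68 high; origin at the centre of its underside, z up. On top a recess, x -84..84, y -54..54, floor (ledge) at z = 60, inside a steel rim with top at z = 68. Opening in the ledge x -60..12, y -30..30, 48 deep. The fitted cover has its x axis along the housing's x and its plate centre over this origin (4 mm play each side).
- seal (a joint): Black rubber sealing frame round the opening (housing x -75..27, y -45..45, bars 15 wide), on springs, top at housing z = 66, 6 mm above the ledge. Value = how far it is pressed down, 0 to 0.006 m (level with the ledge). Resists with 6 N at 0, 13 N at 0.006; the cover's weight alone does not press it down.
- fastener (a joint): Quarter-turn fastener, vertical axis at housing x = +55, y = 0. Value in rad, counter-clockwise from above: 0 = head crosswise (along housing y), in line with the fitted cover's slot; 1.57 = head along housing x, across the slot. Starts at 0.9 to 1.5; runs from -0.35 to 1.6, light friction (0.05 N m), no stop at 0, stays where left.
- fastener_head (a point): Centre of the fastener's yellow bar head, on its axis, at housing z = 88. The head is 34 long (this point's y axis), 10 thick (x axis), 22 high (housing z 77..99), on a 10 mm dia shank from the ledge. Turns with the head.
- cover_handle (a point): Centre of the black bar handle on the loose aluminium cover (0.35 kg, lies flat on the table beside the housing). Bar 70 long (x), 14 wide, 16 high, 16 clear under it. Plate 160 (x) x 100 (y) x 8; its centre is 15 in +x from this point, its underside 32 below. Slot 24 (x) x 46 (y) near the +x end. Seated flush, this point is at housing (-15, 0, 92); on the unpressed seal 6 higher.
- cover_slot (a point): Centre of the slot at the cover's top face, 70 mm in +x from the handle centre; belongs over the fastener's axis.
- gauge_mid (a point): Centre of the loose chrome plug gauge (0.12 kg), half-way up: hexagonal bar 20 across flats, 76 long, with a 14 mm dia plug 12 long at each end, 100 long in all (this point's x axis). Starts lying on the seal, roughly along the housing's y, across the opening, centre at housing z = 76 and x -46..-26: fingers reaching below its underside can meet the seal (66) and rim (68).
- tray: Fixed wooden tray, 150 (x) x 155 (y) x 16 high, origin at the centre of its underside, z up; floor at z = 4, walls 5 thick, tops at z = 16. The long compartment, lined grey, 140 (x) x 84 (y), is on its +y side; two small ones on its -y side hold the bushing and the collar. On the other side of the housing from the cover.
- tray_long (a point): Centre of the floor of the tray's long compartment, axes as the tray. A gauge lying there has its centre 10 above this point, its length along x.
- bushing: Bronze bushing, 36 dia, 34 high, upright in a small tray compartment; leave alone.
- collar: Red steel stop collar, 38 dia, 16 high, in the other small compartment; leave alone.
- carrier: Steel planetary carrier, 110 dia, 62 high, beyond the housing; leave alone.
- wrench: Wrench 180 long lying beyond the housing; leave alone.
Not all that is in view belongs to the job. There is more than one size of the tray; the job needs the smallest.

How it is judged:
On the way:
1. the gauge lies flat and lengthwise, let go, in the tray's long compartment and the fastener head is crosswise, in line with the slot, before the cover goes on (z of gauge_mid in the frame of tray_long between 0.004 and 0.016 m and x of gauge_mid in the frame of tray_long between -0.03 and 0.03 m and y of gauge_mid in the frame of tray_long between -0.036 and 0.036 m and angle between the x axis of gauge_mid and the x axis of tray, either way round below 0.35 rad and contact force between the fingers and gauge below 0.1 N and linear speed of gauge below 0.03 m/s and value of joint fastener between -0.2 and 0.2 rad and horizontal distance between cover_slot and fastener_head above 0.08 m), for 0.2 s.
At the end, for the whole second after the job is handed in: Cover in the recess, slot over the head (9 mm), level, within 2 mm of flush; seal down 3.8 of 6 mm, over 8 N on the housing, gripper still on the cover; fastener crosswise within 0.2 rad; gauge released flat in the long compartment, lengthwise within 0.35 rad (z of gauge_mid in the frame of tray_long between 0.004 and 0.016 m and x of gauge_mid in the frame of tray_long between -0.03 and 0.03 m and y of gauge_mid in the frame of tray_long between -0.036 and 0.036 m and angle between the x axis of gauge_mid and the x axis of tray, either way round below 0.35 rad and contact force between the fingers and gauge below 0.1 N and linear speed of gauge below 0.03 m/s and value of joint fastener between -0.2 and 0.2 rad and horizontal distance between cover_slot and fastener_head below 0.009 m and z of cover_handle in the frame of housing between 0.0895 and 0.0942 m and angle between the x axis of cover_handle and the x axis of housing, either way round below 0.12 rad and angle between cover_handle's own z axis and vertical below 0.05 rad and value of joint seal above 0.0038 m and contact force between cover and housing above 8 N and contact force between the fingers and cover above 2 N); the arm keeps its last pose, push and grip.
It fails at once if the gauge is let go high over the tray (contact force between the fingers and gauge below 0.02 N and z of gauge_mid in the frame of tray_long above 0.045 m and horizontal distance between gauge_mid and tray_long below 0.08 m).
It fails at once if the bushing, collar, carrier or wrench is moved by more than 30 mm (distance of any of bushing, collar, carrier, wrench from where it was at the start of the episode above 0.03 m).
It also fails if it takes over 61 s, if anything falls off the work surface, if the arm or the gripper's body presses on something with over 40 N, if the wrist force passes 120 N, or if a joint passes its speed limit or range.

## Working session

There is one attempt and no reset: what is moved stays moved. The work goes in short steps, Python scripts to look and compute and a tool call to move; the robot and the scene stay as the last step left them, time stands still between calls to the robot, and variables do not carry over. Pictures are saved under pics/ and viewed, and the job is handed in when it is done.

Besides the shell and the picture viewer there is one more tool, called after "Emit:" as name([rows], argument=value, ...), one row to a line, values as JSON. play_rows: Moves the arm, as the interface text tells. Its arguments: {"type":"object","properties":{"targets":{"type":"array"},"squeeze":{"type":"number"}},"required":["targets"]}

```bash
ls; mkdir -p pics; cat > h.py <<'E'
import numpy as np, cv2
from scipy.spatial.transform import Rotation as R
from plant import r
def snap(n,save=None):
    st=r.get_state(); s=r.snapshot(n)
    if save: cv2.imwrite('pics/'+save+'.png',cv2.cvtColor(s['frame'],cv2.COLOR_RGB2BGR))
    if 'T_tool_cam' in s:
        T=np.eye(4);T[:3,:3]=R.from_quat(st['eef_rot']).as_matrix();T[:3,3]=st['tool_pos']
        W=T@np.array(s['T_tool_cam'])
    else:
        W=np.eye(4);W[:3,:3]=R.from_quat(s['orientation']).as_matrix() if np.size(s['orientation'])==4 else np.array(s['orientation']);W[:3,3]=s['position']
    s['W']=W; return s
def ray(s,u,v):
    K=np.array(s['mtx']);u=np.atleast_1d(u).astype(float);v=np.atleast_1d(v).astype(float)
    d=np.stack([(u-K[0,2])/K[0,0],-(v-K[1,2])/K[1,1],-np.ones_like(u)],-1)
    return s['W'][:3,3],d@s['W'][:3,:3].T
def onz(s,u,v,z):
    o,d=ray(s,u,v); return o+d*((z-o[2])/d[:,2])[:,None]
def dep(s,u,v):
    o,d=ray(s,u,v); Z=s['z_map'][np.atleast_1d(v).astype(int),np.atleast_1d(u).astype(int)]
    return o+d*Z[:,None]
E
python3 - <<'E'
from h import *
for n in ['scene','top','wrist']:
    s=snap(n,n+'0'); print(n,s['W'].round(3).tolist(),np.array(s['mtx']).round(1).tolist(),[k for k in s])
print(r.get_state())
E
```

```text
pics
scene [[0.461, -0.733, 0.5, 1.086], [0.887, 0.373, -0.271, -0.438], [0.012, 0.569, 0.822, 1.046], [0.0, 0.0, 0.0, 1.0]] [[465.9, 0.0, 272.4], [0.0, 465.9, 217.8], [0.0, 0.0, 1.0]] ['frame', 'z_map', 'mtx', 'position', 'orientation', 'W']
top [[-0.017, 0.982, -0.188, 0.256], [-1.0, -0.021, -0.022, -0.112], [-0.026, 0.187, 0.982, 1.315], [0.0, 0.0, 0.0, 1.0]] [[407.6, 0.0, 280.6], [0.0, 407.6, 205.9], [0.0, 0.0, 1.0]] ['frame', 'z_map', 'mtx', 'position', 'orientation', 'W']
wrist [[0.347, -0.89, -0.296, 0.139], [0.938, 0.329, 0.111, 0.615], [-0.001, -0.316, 0.949, 0.383], [0.0, 0.0, 0.0, 1.0]] [[315.0, 0.0, 279.9], [0.0, 315.0, 209.9], [0.0, 0.0, 1.0]] ['frame', 'z_map', 'mtx', 'T_tool_cam', 'W']
{'clock': 0.15, 'q': array([-1.18316271,  0.68980989, -0.19451744,  1.56606792,  0.15730979,
        0.90254074, -0.21506821]), 'qd': array([-1.37974855e-03, -5.03361561e-03,  6.02250029e-04, -3.14879223e-03,
       -1.19160797e-03,  1.53796929e-03,  1.41826335e-05]), 'joint_torque': array([-1.40921860e-03, -5.27859628e+01, -1.26859032e+00, -1.53585720e+01,
       -5.25313534e-02,  3.88302404e-03,  1.11454885e-04]), 'tool_pos': array([0.21643706, 0.58581623, 0.23809237]), 'eef_rot': array([ 1.75950531e-01,  9.84398748e-01, -7.14904380e-04, -6.58022917e-05]), 'contact_force': array([ 0.05278401, -0.19973754, -0.97879059]), 'moment': array([ 0.00145878,  0.01054814, -0.02143658]), 'opening': 1.0020124367997254}
```

View pics/scene0.png

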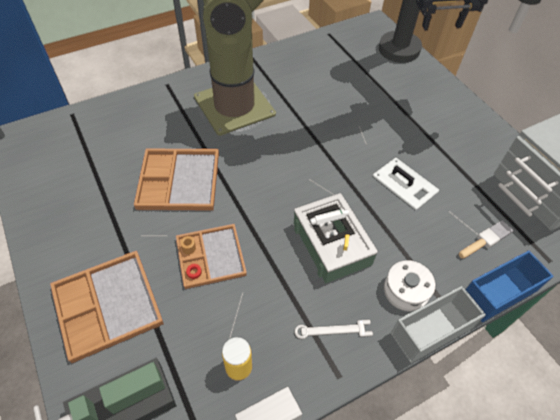

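View pics/top0.png

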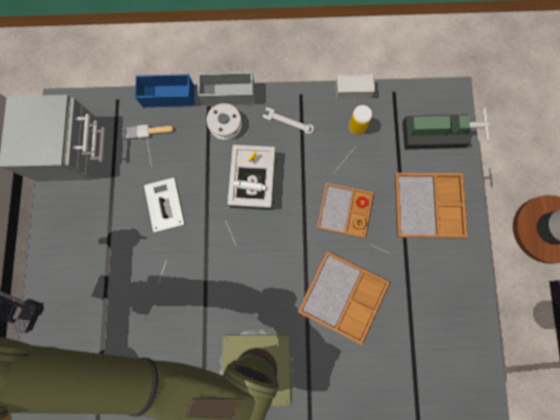

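View pics/wrist0.png

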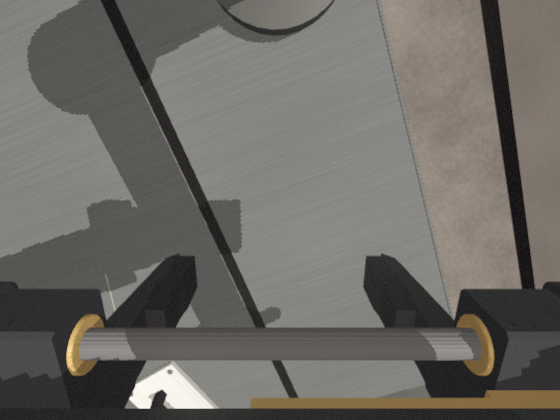

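```bash
python3 - <<'E'
import cv2
t=cv2.imread('pics/top0.png');s=cv2.imread('pics/scene0.png')
cv2.imwrite('pics/c1.png',cv2.resize(t[130:240,135:275],None,fx=5.5,fy=5.4,interpolation=cv2.INTER_CUBIC))
cv2.imwrite('pics/c2.png',cv2.resize(s[150:290,280:450],None,fx=4.5,fy=4.2,interpolation=cv2.INTER_CUBIC))
cv2.imwrite('pics/c3.png',cv2.resize(t[160:350,290:480],None,fx=3,fy=3,interpolation=cv2.INTER_CUBIC))
E
```

```text
(no output)
```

View pics/c1.png

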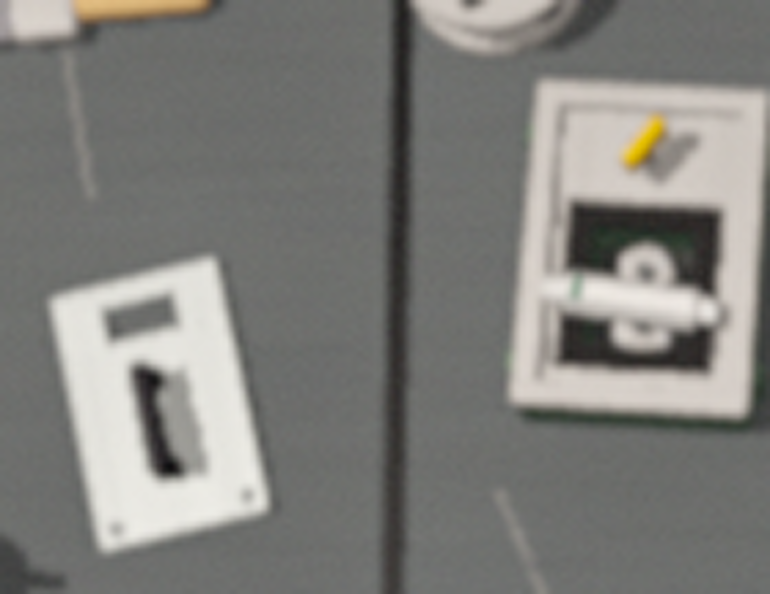

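View pics/c2.png

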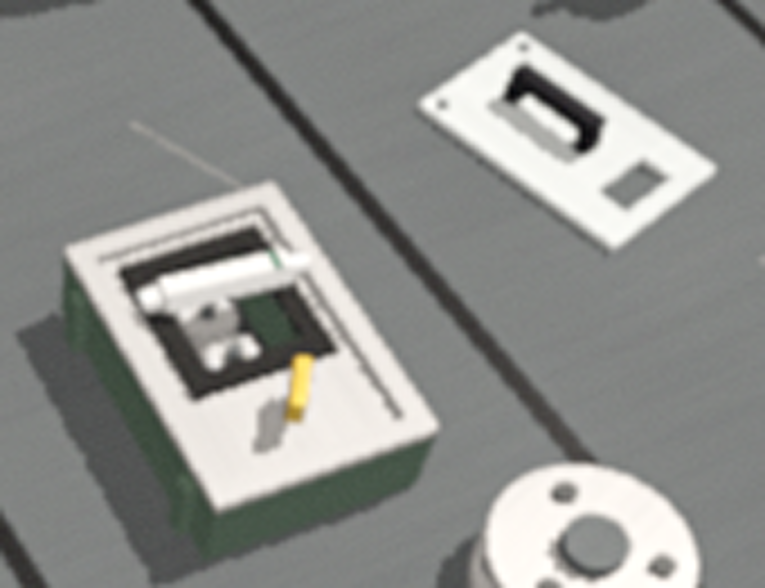

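View pics/c3.png

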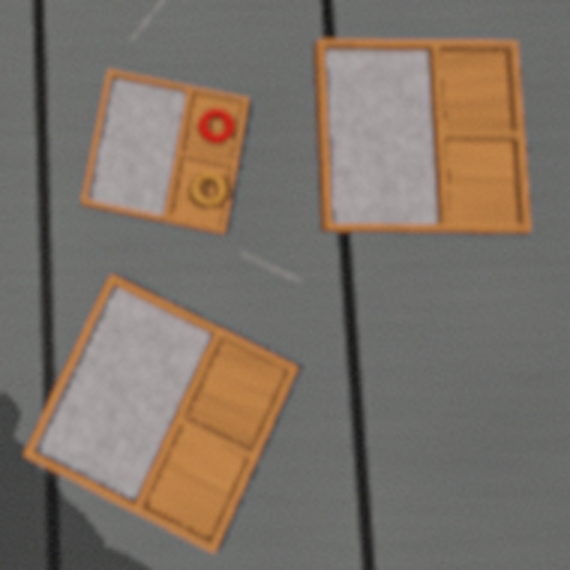

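```bash
cat > meas.py <<'E'
from h import *
def grid(s):
    v,u=np.mgrid[0:420,0:560]; P=dep(s,u.ravel(),v.ravel()).reshape(420,560,3); P[s['z_map']==0]=np.nan; return P
def rect(mask,s,z):
    m=mask.astype(np.uint8); n,l,st,c=cv2.connectedComponentsWithStats(m); i=1+np.argmax(st[1:,4])
    cs,_=cv2.findContours((l==i).astype(np.uint8),cv2.RETR_EXTERNAL,cv2.CHAIN_APPROX_NONE)
    c=max(cs,key=cv2.contourArea).reshape(-1,2)
    X=onz(s,c[:,0],c[:,1],z)
    (cx,cy),(w,h),a=cv2.minAreaRect((X[:,:2]*1000).astype(np.float32)); 
    if w<h: w,h,a=h,w,a+90
    return np.round([cx,cy,w,h,(a+90)%180-90],1), st[i,4]
def box(m,x0,y0,x1,y1):
    k=np.zeros_like(m);k[y0:y1,x0:x1]=m[y0:y1,x0:x1];return k
E
python3 - <<'E'
from meas import *
import warnings;warnings.filterwarnings('ignore')
for n,B in [('top',dict(h=(222,140,280,215),c=(140,172,190,240),t=(312,178,376,242),t2=(385,165,470,245),t3=(295,245,395,345))),('scene',dict(h=(285,185,380,285),c=(368,150,442,212),t=(170,220,250,290),t2=(130,145,222,212),t3=(45,250,165,360)))]:
    s=snap(n);P=grid(s);Z=P[...,2];f=s['frame'].astype(int);hsv=cv2.cvtColor(s['frame'],cv2.COLOR_RGB2HSV)
    print(n,'table',np.nanmedian(Z[230:240,200:215]) )
    hb=B['h'];print(' rim z',np.nanpercentile(box(np.where(np.isnan(Z),0,Z),*hb)[hb[1]:hb[3],hb[0]:hb[2]],[50,80,99]))
    print(' housing top',rect(box((Z>.06)&(Z<.2),*hb),s,.068))
    ye=box((hsv[...,0]>18)&(hsv[...,0]<32)&(hsv[...,1]>150)&(hsv[...,2]>120),*hb); print(' head',rect(ye,s,.099),np.nanmedian(Z[ye]))
    print(' gauge',rect(box((Z>.073)&(Z<.11)&(hsv[...,1]<60),*hb),s,.080))
    print(' cover',rect(box((f.min(-1)>170),*B['c']),s,.008))
    bl=box((f.max(-1)<45)&(Z>.02),*B['c']);print(' handle',rect(bl,s,.040),np.nanmedian(Z[bl]))
    for k in ('t','t2','t3'):
        w=box((hsv[...,0]>5)&(hsv[...,0]<20)&(hsv[...,1]>100),*B[k]); x=rect(w,s,.016)
        g=box((hsv[...,1]<60)&(f.min(-1)>110),*B[k]);print(' ',k,x,'lining',rect(g,s,.004),np.nanmedian(Z[g]))
E
```

```text
top table 0.0010249669331974243
 rim z [0.05750655 0.06766368 0.08982591]
 housing top (array([595.8,   7.7, 196.2, 134.6,  -4.5]), np.int32(1926))
 head (array([647.2,   1.8,  30. ,   8.8, -33.2]), np.int32(26)) 0.09802652500131392
 gauge (array([560.9,  13.3, 101.3,  22.6,  80.3]), np.int32(206))
 cover (array([519.4, 302.9, 162.8, 102.3,  13.6]), np.int32(1200))
 handle (array([479.3, 288.7,  14.8,   5.6,  27.8]), np.int32(8)) 0.0395512058044889
  t (array([ 486.2, -290.1,  157.8,  152.3,   76.7]), np.int32(1087)) lining (array([ 495. , -261.3,  136.6,   81. ,  -13.1]), np.int32(1025)) 0.0041309259774306994
  t2 (array([ 497.3, -564. ,  220.3,  216.6,   88.5]), np.int32(2375)) lining (array([ 499.3, -524.8,  188.4,  110.6,   -1.8]), np.int32(1957)) 0.006545390209214741
  t3 (array([ 213.2, -271.2,  221.1,  212.5,   62.5]), np.int32(2562)) lining (array([ 232.8, -236.6,  189.5,  113.2,  -27.4]), np.int32(2207)) 0.005303175601482524
scene table 0.007186953602490664
 rim z [0.00562665 0.06666882 0.0893818 ]
 housing top (array([595.5,   5.6, 200. , 138.6,  -4.7]), np.int32(3139))
 head (array([664.3, -11.6,   8.3,   4.7, -32.5]), np.int32(8)) 0.0955819589800842
 gauge (array([559.9,  11.7, 102.5,  23.4,  80.5]), np.int32(287))
 cover (array([516.9, 302.9, 164.6, 105.6,  13.4]), np.int32(1317))
 handle (array([511.4, 285.1,  67.9,  20.5,  10.8]), np.int32(63)) 0.03642123222289495
  t (array([ 488.9, -292.4,  156.4,  155.3,  -13.2]), np.int32(1543)) lining (array([ 474.3, -293.9,  217.3,  205.4,   63. ]), np.int32(2026)) 0.0030892016735708516
  t2 (array([ 212. , -273.3,  224.7,  220.7,  -26.9]), np.int32(2642)) lining (array([ 223.4, -234.8,  182.6,  113.4,  -27.7]), np.int32(1944)) 0.00632576096294124
  t3 (array([ 496.9, -565.8,  223.3,  216.6,   -1.6]), np.int32(4238)) lining (array([ 492.1, -523.5,  186.6,  114.5,   -1.7]), np.int32(3354)) 0.002776586869484121
```

Identified: the three trays at top-view pixels (345,210), (431,205) and (344,297). The first is about 155×155 mm and holds the bushing and collar, so it is the one meant, and the crop confirms it. The housing is at (0.596, 0.007), yaw -4.6°. Fastener is near 1.07 rad, and the sizes of the gauge and cover match.

```bash
cat > plan.py <<'E'
import sys,json
from h import *
def jy(q):
    y=R.from_quat(q).as_matrix()[:,1]; return np.degrees(np.arctan2(y[1],y[0]))
def plan(x,y,z,yaw,n=5,step=.045,rs=.14):
    st=r.get_state();p=np.array(st['tool_pos'],float);a=jy(st['eef_rot'])
    if yaw is None: yaw=a
    M=R.from_quat(st['eef_rot']).as_matrix()
    print('t%.2f'%st['clock'],'pos',p.round(4),'jaw',round(a,1),'tilt',np.degrees(np.arccos(-M[2,2])).round(2),'F',np.round(st['contact_force'],1),'open',round(st['opening'],3),'q',np.round(st['q'],2))
    rows=[];t=np.array([x,y,z])
    for i in range(n):
        d=t-p;L=np.linalg.norm(d);d=d*min(1,step/max(L,1e-9))
        dt=M.T@d
        rot=np.radians(a-yaw); rot=(rot+np.pi)%(2*np.pi)-np.pi; w=float(np.clip(rot,-rs,rs))
        rows.append(dict(dx=round(dt[0],4),dy=round(dt[1],4),dz=round(dt[2],4),yaw=round(w,3)))
        p=p+M@np.array([rows[-1][k] for k in('dx','dy','dz')]); M=M@R.from_rotvec([0,0,w]).as_matrix(); a-=np.degrees(w)
    print('remain mm',((t-p)*1000).round(1),'rot',round(a-yaw,1)); 
    for q in rows: print(json.dumps(q))
if __name__=='__main__':
    v=[None if q=='-' else float(q) for q in sys.argv[1:5]]
    st=r.get_state(); 
    for i in range(3):
        if v[i] is None: v[i]=st['tool_pos'][i]
    plan(*v,n=int(sys.argv[5]) if len(sys.argv)>5 else 5,step=float(sys.argv[6]) if len(sys.argv)>6 else .048)
E
python3 plan.py 0.6505 0.0023 0.2 56.8 5; python3 plan.py 0.6505 0.0023 0.2 56.8 20 | tail -12
```

```text
t0.25 pos [0.2165 0.586  0.2384] jaw 69.7 tilt 0.04 F [ 0.5 -0.7  0.1] open 0.998 q [-1.18  0.69 -0.19  1.57  0.16  0.9  -0.22]
remain mm [ 290.9 -391.4  -25.8] rot -0.0
{"dx": -0.0402, "dy": -0.0262, "dz": 0.0025, "yaw": 0.14}
{"dx": -0.0434, "dy": -0.0203, "dz": 0.0026, "yaw": 0.086}
{"dx": -0.045, "dy": -0.0165, "dz": 0.0025, "yaw": 0.0}
{"dx": -0.045, "dy": -0.0165, "dz": 0.0026, "yaw": -0.0}
{"dx": -0.045, "dy": -0.0165, "dz": 0.0025, "yaw": 0.0}
{"dx": -0.045, "dy": -0.0165, "dz": 0.0025, "yaw": 0.0}
{"dx": -0.045, "dy": -0.0166, "dz": 0.0026, "yaw": -0.0}
{"dx": -0.045, "dy": -0.0165, "dz": 0.0025, "yaw": 0.0}
{"dx": -0.045, "dy": -0.0166, "dz": 0.0026, "yaw": -0.0}
{"dx": -0.045, "dy": -0.0165, "dz": 0.0025, "yaw": 0.0}
{"dx": -0.045, "dy": -0.0166, "dz": 0.0026, "yaw": -0.0}
{"dx": -0.045, "dy": -0.0165, "dz": 0.0025, "yaw": 0.0}
{"dx": -0.0078, "dy": -0.0029, "dz": 0.0005, "yaw": -0.0}
{"dx": 0.0, "dy": -0.0, "dz": -0.0, "yaw": 0.0}
{"dx": 0.0, "dy": -0.0, "dz": -0.0, "yaw": -0.0}
{"dx": 0.0, "dy": -0.0, "dz": -0.0, "yaw": 0.0}
{"dx": 0.0, "dy": -0.0, "dz": -0.0, "yaw": -0.0}
```

Emit:
play_rows([
  {"jaw": 0.5,"dx": -0.04,"dy": -0.026,"dz": 0.002,"yaw": 0.14},
  {"jaw": 0.5,"dx": -0.043,"dy": -0.02,"dz": 0.002,"yaw": 0.086},
  {"jaw": 0.5,"dx": -0.045,"dy": -0.016,"dz": 0.002,"yaw": 0},
  {"jaw": 0.5,"dx": -0.045,"dy": -0.016,"dz": 0.002,"yaw": 0},
  {"jaw": 0.5,"dx": -0.045,"dy": -0.016,"dz": 0.002,"yaw": 0},
], squeeze=20)

```text
clock: 0.75
tool_pos: [0.3565, 0.398, 0.2264]
eef_rot: [0.282, 0.959, 0.003, -0.003]
contact_force: [1.5, 0.0, 0.6]
opening: 0.567
```

```bash
python3 plan.py 0.6505 0.0023 0.2 56.8 10
```

```text
t0.75 pos [0.3565 0.398  0.2264] jaw 57.2 tilt 0.49 F [1.5 0.  0.6] open 0.567 q [-0.82  0.59 -0.17  1.86  0.13  0.71 -0.06]
remain mm [  8.1 -11.   -0.7] rot -0.0
{"dx": -0.0449, "dy": -0.0169, "dz": 0.0022, "yaw": 0.007}
{"dx": -0.045, "dy": -0.0165, "dz": 0.0022, "yaw": 0.0}
{"dx": -0.045, "dy": -0.0166, "dz": 0.0021, "yaw": -0.0}
{"dx": -0.045, "dy": -0.0165, "dz": 0.0022, "yaw": 0.0}
{"dx": -0.045, "dy": -0.0166, "dz": 0.0021, "yaw": -0.0}
{"dx": -0.045, "dy": -0.0165, "dz": 0.0022, "yaw": 0.0}
{"dx": -0.045, "dy": -0.0166, "dz": 0.0021, "yaw": -0.0}
{"dx": -0.045, "dy": -0.0165, "dz": 0.0022, "yaw": 0.0}
{"dx": -0.045, "dy": -0.0166, "dz": 0.0021, "yaw": -0.0}
{"dx": -0.045, "dy": -0.0165, "dz": 0.0022, "yaw": 0.0}
```

Emit:
play_rows([
  {"jaw": 0.5,"dx": -0.045,"dy": -0.017,"dz": 0.002,"yaw": 0.007},
  {"jaw": 0.5,"dx": -0.045,"dy": -0.017,"dz": 0.002,"yaw": 0},
  {"jaw": 0.5,"dx": -0.045,"dy": -0.017,"dz": 0.002,"yaw": 0},
  {"jaw": 0.5,"dx": -0.045,"dy": -0.017,"dz": 0.002,"yaw": 0},
  {"jaw": 0.5,"dx": -0.045,"dy": -0.017,"dz": 0.002,"yaw": 0},
])

```text
clock: 1.25
tool_pos: [0.5034, 0.196, 0.2144]
eef_rot: [0.285, 0.958, 0.004, -0.003]
contact_force: [0.4, 0.9, -0.5]
opening: 0.499
```

```bash
python3 plan.py 0.6505 0.0023 0.2 56.8 6
```

```text
t1.25 pos [0.5034 0.196  0.2144] jaw 56.9 tilt 0.51 F [ 0.4  0.9 -0.5] open 0.499 q [-0.33  0.61 -0.2   1.85  0.17  0.69  0.37]
remain mm [0. 0. 0.] rot 0.0
{"dx": -0.0451, "dy": -0.0161, "dz": 0.0024, "yaw": 0.001}
{"dx": -0.0452, "dy": -0.0161, "dz": 0.0024, "yaw": 0.0}
{"dx": -0.0452, "dy": -0.0161, "dz": 0.0024, "yaw": 0.0}
{"dx": -0.0452, "dy": -0.0161, "dz": 0.0025, "yaw": 0.0}
{"dx": -0.0452, "dy": -0.0161, "dz": 0.0024, "yaw": 0.0}
{"dx": -0.0033, "dy": -0.0012, "dz": 0.0002, "yaw": 0.0}
```

Emit:
play_rows([
  {"jaw": 0.5,"dx": -0.045,"dy": -0.016,"dz": 0.002,"yaw": 0},
  {"jaw": 0.5,"dx": -0.045,"dy": -0.016,"dz": 0.002,"yaw": 0},
  {"jaw": 0.5,"dx": -0.045,"dy": -0.016,"dz": 0.002,"yaw": 0},
  {"jaw": 0.5,"dx": -0.045,"dy": -0.016,"dz": 0.002,"yaw": 0},
  {"jaw": 0.5,"dx": -0.038,"dy": -0.013,"dz": 0.002,"yaw": 0},
])

```text
clock: 1.75
tool_pos: [0.649, 0.0017, 0.202]
eef_rot: [0.286, 0.958, 0.004, -0.002]
contact_force: [0.7, -0.2, -0.1]
opening: 0.497
```

```bash
python3 plan.py 0.6505 0.0023 0.15 56.8 5; python3 -c "
from h import *
snap('wrist','w1')"
```

```text
t1.75 pos [0.649  0.0017 0.202 ] jaw 56.7 tilt 0.5 F [ 0.7 -0.2 -0.1] open 0.497 q [ 0.05  0.77 -0.23  1.52  0.19  0.88  0.75]
remain mm [-0. -0.  0.] rot 0.0
{"dx": -0.0012, "dy": 0.001, "dz": 0.048, "yaw": -0.002}
{"dx": -0.0001, "dy": 0.0001, "dz": 0.004, "yaw": 0.0}
{"dx": 0.0, "dy": -0.0, "dz": -0.0, "yaw": 0.0}
{"dx": 0.0, "dy": -0.0, "dz": -0.0, "yaw": 0.0}
{"dx": 0.0, "dy": -0.0, "dz": -0.0, "yaw": 0.0}
```

View pics/w1.png

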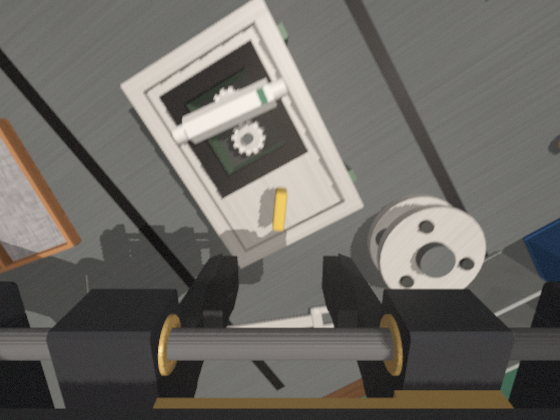

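The wrist view shows the yellow head at (280,208), the gauge from (180,135) to (285,90), and the housing rim around them. I'll refine the poses from this view.

```bash
python3 - <<'E'
from meas import *
import warnings;warnings.filterwarnings('ignore')
s=snap('wrist');P=grid(s);Z=P[...,2];f=s['frame'].astype(int);hsv=cv2.cvtColor(s['frame'],cv2.COLOR_RGB2HSV)
ye=box((hsv[...,0]>18)&(hsv[...,0]<32)&(hsv[...,1]>150)&(hsv[...,2]>100),250,170,310,250)
top=ye&(Z>.094)
print('head all',rect(ye,s,.099),'top only',rect(top,s,.099),np.nanpercentile(Z[ye],[5,50,95]))
q=P[top];print(q.mean(0))
hb=(110,0,380,280)
print('housing',rect(box((Z>.055)&(Z<.2),*hb),s,.068))
g=box((Z>.072)&(Z<.11)&(hsv[...,1]<60)&(f.min(-1)>60),150,60,310,160);print('gauge',rect(g,s,.078),np.nanpercentile(Z[g],[50,90,98]))
print(np.nanmedian(P[g],0))
E
```

```text
Traceback (most recent call last):
  File "meas.py", line 5, in rect
    m=mask.astype(np.uint8); n,l,st,c=cv2.connectedComponentsWithStats(m); i=1+np.argmax(st[1:,4])
                                                                               ~~~~~~~~~^^^^^^^^^^
ValueError: attempt to get argmax of an empty sequence
```

```bash
python3 - <<'E'
from meas import *
import warnings;warnings.filterwarnings('ignore')
s=snap('wrist');P=grid(s);Z=P[...,2];f=s['frame'].astype(int);hsv=cv2.cvtColor(s['frame'],cv2.COLOR_RGB2HSV)
ye=box((hsv[...,0]>15)&(hsv[...,0]<35)&(hsv[...,1]>120)&(hsv[...,2]>100),250,170,310,250)
print(ye.sum(),hsv[208,280],Z[208,280],s['z_map'][208,280],P[208,280],P[30,60])
print(np.nanpercentile(Z[ye],[5,50,95]))
print(rect(ye,s,.099))
E
```

```text
471 [ 22 148 210] 0.09815278764700489 0.26142564 [ 0.64884409 -0.00235567  0.09815279] [ 0.40416384 -0.09645302 -0.00086345]
[0.0895248  0.09792216 0.09916976]
(array([646.9,   3.8,  36.3,   9.4, -38.7]), np.int32(471))
```

```bash
python3 - <<'E'
from meas import *
import warnings;warnings.filterwarnings('ignore')
s=snap('wrist');P=grid(s);Z=P[...,2];f=s['frame'].astype(int);hsv=cv2.cvtColor(s['frame'],cv2.COLOR_RGB2HSV)
ye=box((hsv[...,0]>15)&(hsv[...,0]<35)&(hsv[...,1]>100)&(hsv[...,2]>100),250,170,310,250)
print(rect(ye,s,.099),rect(ye&(Z>.0955),s,.099))
hb=(110,0,380,280)
print('housing',rect(box((Z>.055)&(Z<.2),*hb),s,.068))
g=box((Z>.072)&(Z<.11)&(hsv[...,1]<60)&(f.min(-1)>60),150,60,310,160);print('gauge',rect(g,s,.078),np.nanpercentile(Z[g],[50,90,98]))
print(np.nanmedian(P[g],0))
print(r.get_state()['clock'])
E
```

```text
(array([646.9,   3.9,  36.9,   9.5, -38.6]), np.int32(487)) (array([648. ,   2.9,  33.9,   9.4, -38.6]), np.int32(433))
housing (array([594. ,   6.6, 193.4, 133.7,  -4.6]), np.int32(31141))
gauge (array([559.2,  11.1, 101.4,  22.8,  80. ]), np.int32(3217)) [0.08382814 0.08589493 0.08659026]
[0.55952657 0.01240082 0.08382814]
1.95
```

```bash
python3 plan.py 0.6485 0.0025 0.080 51.4 5 0.035
```

```text
t1.95 pos [0.6476 0.004  0.2016] jaw 56.7 tilt 0.57 F [-0.2  0.9 -0.8] open 0.501 q [ 0.05  0.77 -0.23  1.52  0.19  0.88  0.75]
remain mm [-0. -0.  0.] rot -0.0
{"dx": -0.0007, "dy": -0.0004, "dz": 0.035, "yaw": 0.092}
{"dx": -0.0008, "dy": -0.0004, "dz": 0.035, "yaw": -0.0}
{"dx": -0.0007, "dy": -0.0004, "dz": 0.035, "yaw": 0.0}
{"dx": -0.0004, "dy": -0.0001, "dz": 0.0166, "yaw": -0.0}
{"dx": 0.0, "dy": -0.0, "dz": -0.0, "yaw": 0.0}
```

Emit:
play_rows([
  {"jaw": 0.5,"dx": -0.001,"dy": 0,"dz": 0.035,"yaw": 0.092},
  {"jaw": 0.5,"dx": -0.001,"dy": 0,"dz": 0.035,"yaw": 0},
  {"jaw": 0.5,"dx": -0.001,"dy": 0,"dz": 0.03,"yaw": 0},
  {"jaw": 0.5,"dx": 0,"dy": 0,"dz": 0.01,"yaw": 0},
  {"jaw": 0.5,"dx": 0,"dy": 0,"dz": 0,"yaw": 0},
])

```text
clock: 2.45
tool_pos: [0.6481, 0.0158, 0.0913]
eef_rot: [0.326, 0.945, 0.008, -0.004]
contact_force: [0.2, 0.7, -0.2]
opening: 0.5
```

```bash
python3 plan.py 0.6485 0.0025 0.080 51.4 3 0.035;python3 -c "
from h import *
snap('wrist','w2')"
```

```text
t2.45 pos [0.6481 0.0158 0.0913] jaw 51.9 tilt 1.02 F [ 0.2  0.7 -0.2] open 0.5 q [ 0.01  0.91 -0.18  1.6   0.21  0.65  0.64]
remain mm [ 0. -0.  0.] rot 0.0
{"dx": -0.0086, "dy": -0.0103, "dz": 0.0111, "yaw": 0.01}
{"dx": -0.0, "dy": -0.0, "dz": -0.0, "yaw": 0.0}
{"dx": -0.0, "dy": -0.0, "dz": -0.0, "yaw": 0.0}
```

View pics/w2.png

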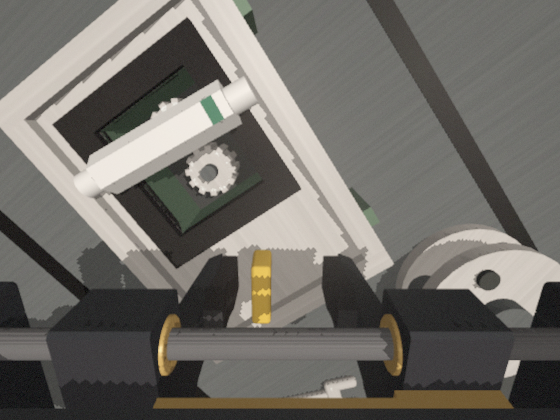

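Emit:
play_rows([
  {"jaw": 0.5,"dx": -0.005,"dy": -0.006,"dz": 0.003,"yaw": 0.01},
  {"jaw": 0.5,"dx": -0.004,"dy": -0.004,"dz": 0.003,"yaw": 0},
  {"jaw": 0.5,"dx": 0,"dy": 0,"dz": 0.003,"yaw": 0},
  {"jaw": 0.5,"dx": 0,"dy": 0,"dz": 0.002,"yaw": 0},
  {"jaw": 0.5,"dx": 0,"dy": 0,"dz": 0,"yaw": 0},
])

```text
clock: 3.0
tool_pos: [0.6526, 0.0018, 0.0855]
eef_rot: [0.331, 0.944, 0.01, 0.001]
contact_force: [-0.5, 0.2, -0.7]
opening: 0.503
```

```bash
python3 plan.py 0.6485 0.0025 0.080 51.4 3 0.035
```

```text
t3.00 pos [0.6526 0.0018 0.0855] jaw 51.3 tilt 1.16 F [-0.5  0.2 -0.7] open 0.503 q [ 0.03  0.92 -0.18  1.6   0.21  0.64  0.65]
remain mm [-0.  0.  0.] rot 0.0
{"dx": 0.0036, "dy": -0.0021, "dz": 0.0055, "yaw": -0.001}
{"dx": 0.0, "dy": -0.0, "dz": -0.0, "yaw": 0.0}
{"dx": 0.0, "dy": -0.0, "dz": -0.0, "yaw": 0.0}
```

Emit:
play_rows([
  {"jaw": 0.5,"dx": 0.004,"dy": -0.002,"dz": 0.005,"yaw": 0},
  {"jaw": 0.9,"dx": 0,"dy": 0,"dz": 0.001,"yaw": 0},
  {"jaw": 0.95,"dx": 0,"dy": 0,"dz": 0,"yaw": 0},
  {"jaw": 0.95,"dx": 0,"dy": 0,"dz": 0,"yaw": 0},
  {"jaw": 0.95,"dx": 0,"dy": 0,"dz": 0,"yaw": 0},
], squeeze=15)

```text
clock: 3.5
tool_pos: [0.6478, 0.0035, 0.0791]
eef_rot: [0.331, 0.944, 0.01, 0.001]
contact_force: [-0.6, 0.1, -0.4]
opening: 0.16
```

```bash
python3 plan.py 0.6485 0.0025 0.080 -4.6 10 0.035;python3 -c "
from h import *
snap('wrist','w3')"
```

```text
t3.50 pos [0.6478 0.0035 0.0791] jaw 51.3 tilt 1.18 F [-0.6  0.1 -0.4] open 0.16 q [ 0.03  0.92 -0.18  1.61  0.21  0.62  0.64]
remain mm [ 0. -0. -0.] rot -0.0
{"dx": -0.0011, "dy": -0.0003, "dz": -0.0009, "yaw": 0.14}
{"dx": -0.0, "dy": -0.0, "dz": 0.0, "yaw": 0.14}
{"dx": -0.0, "dy": -0.0, "dz": 0.0, "yaw": 0.14}
{"dx": -0.0, "dy": -0.0, "dz": 0.0, "yaw": 0.14}
{"dx": -0.0, "dy": -0.0, "dz": 0.0, "yaw": 0.14}
{"dx": -0.0, "dy": 0.0, "dz": 0.0, "yaw": 0.14}
{"dx": -0.0, "dy": 0.0, "dz": 0.0, "yaw": 0.136}
{"dx": -0.0, "dy": 0.0, "dz": 0.0, "yaw": 0.0}
{"dx": -0.0, "dy": 0.0, "dz": 0.0, "yaw": 0.0}
{"dx": -0.0, "dy": 0.0, "dz": 0.0, "yaw": 0.0}
```

View pics/w3.png

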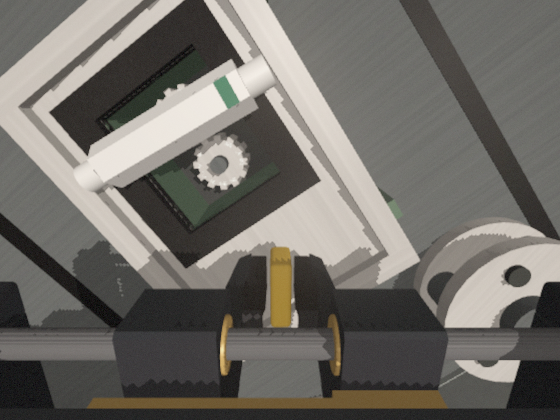

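The head (about (281,285)) sits between the two fingers. Turning it now.

Emit:
play_rows([
  {"jaw": 0.95,"dx": 0,"dy": 0,"dz": 0,"yaw": 0},
  {"jaw": 0.95,"dx": 0,"dy": 0,"dz": 0,"yaw": 0.12},
  {"jaw": 0.95,"dx": 0,"dy": 0,"dz": 0,"yaw": 0.12},
  {"jaw": 0.95,"dx": 0,"dy": 0,"dz": 0,"yaw": 0.12},
  {"jaw": 0.95,"dx": 0,"dy": 0,"dz": 0,"yaw": 0.12},
])

```text
clock: 4.05
tool_pos: [0.6491, 0.0045, 0.0792]
eef_rot: [0.552, 0.834, 0.012, -0.001]
contact_force: [0.5, 0.2, -1.9]
opening: 0.114
```

```bash
python3 plan.py 0.6485 0.0025 0.080 -4.6 6 0.035
```

```text
t4.05 pos [0.6491 0.0045 0.0792] jaw 22.9 tilt 1.35 F [ 0.5  0.2 -1.9] open 0.114 q [-0.04  0.92 -0.05  1.62  0.04  0.6   0.3 ]
remain mm [ 0.  0. -0.] rot 0.0
{"dx": -0.0016, "dy": -0.0013, "dz": -0.0009, "yaw": 0.14}
{"dx": 0.0, "dy": 0.0, "dz": 0.0, "yaw": 0.14}
{"dx": 0.0, "dy": 0.0, "dz": 0.0, "yaw": 0.14}
{"dx": 0.0, "dy": 0.0, "dz": 0.0, "yaw": 0.061}
{"dx": 0.0, "dy": 0.0, "dz": 0.0, "yaw": 0.0}
{"dx": 0.0, "dy": 0.0, "dz": 0.0, "yaw": 0.0}
```

Emit:
play_rows([
  {"jaw": 0.95,"dx": -0.001,"dy": -0.001,"dz": 0,"yaw": 0.12},
  {"jaw": 0.95,"dx": 0,"dy": 0,"dz": 0,"yaw": 0.12},
  {"jaw": 0.95,"dx": 0,"dy": 0,"dz": 0,"yaw": 0.12},
  {"jaw": 0.95,"dx": 0,"dy": 0,"dz": 0,"yaw": 0.11},
  {"jaw": 0.95,"dx": 0,"dy": 0,"dz": 0,"yaw": 0},
])

```text
clock: 4.55
tool_pos: [0.6505, 0.0047, 0.0792]
eef_rot: [0.737, 0.676, 0.013, -0.003]
contact_force: [0.5, 0.1, -0.4]
opening: 0.11
```

```bash
python3 plan.py 0.6485 0.0025 0.080 -4.6 3 0.035
```

```text
t4.55 pos [0.6505 0.0047 0.0792] jaw -5.0 tilt 1.49 F [ 0.5  0.1 -0.4] open 0.11 q [-0.11  0.92  0.07  1.62 -0.14  0.59 -0.03]
remain mm [ 0. -0.  0.] rot -0.0
{"dx": -0.0023, "dy": -0.0018, "dz": -0.0009, "yaw": -0.007}
{"dx": -0.0, "dy": 0.0, "dz": -0.0, "yaw": 0.0}
{"dx": -0.0, "dy": 0.0, "dz": -0.0, "yaw": 0.0}
```

Emit:
play_rows([
  {"jaw": 0.6,"dx": 0,"dy": 0,"dz": 0,"yaw": 0},
  {"jaw": 0.6,"dx": 0,"dy": 0,"dz": 0,"yaw": 0},
  {"jaw": 0.6,"dx": 0,"dy": 0,"dz": -0.02,"yaw": 0},
  {"jaw": 0.6,"dx": 0,"dy": 0,"dz": -0.04,"yaw": 0},
  {"jaw": 0.6,"dx": 0,"dy": 0,"dz": -0.02,"yaw": 0},
])

```text
clock: 5.05
tool_pos: [0.6466, 0.0035, 0.1578]
eef_rot: [0.734, 0.679, 0.01, -0.006]
contact_force: [0.3, 0.2, 0.1]
opening: 0.401
```

```bash
python3 plan.py 0.5597 0.0122 0.13 -9.8 5;python3 -c "
from h import *
snap('wrist','w4')"
```

```text
t5.05 pos [0.6466 0.0035 0.1578] jaw -4.4 tilt 1.36 F [0.3 0.2 0.1] open 0.401 q [-0.11  0.81  0.09  1.58 -0.13  0.74 -0.03]
remain mm [ 0. -0. -0.] rot -0.0
{"dx": 0.0007, "dy": -0.0458, "dz": 0.0144, "yaw": 0.094}
{"dx": -0.0033, "dy": -0.0416, "dz": 0.013, "yaw": 0.0}
{"dx": -0.0, "dy": 0.0, "dz": 0.0, "yaw": 0.0}
{"dx": -0.0, "dy": 0.0, "dz": 0.0, "yaw": 0.0}
{"dx": -0.0, "dy": 0.0, "dz": 0.0, "yaw": 0.0}
```

View pics/w4.png

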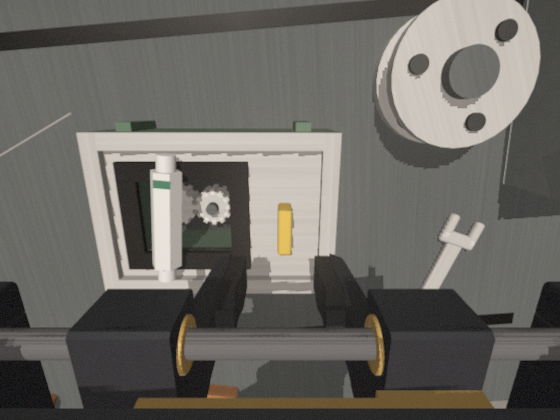

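The head at (285,230) now stands crosswise and parallel to the rim's short sides. The gauge is at (168,220). Measuring both, then on to the gauge.

```bash
python3 - <<'E'
from meas import *
import warnings;warnings.filterwarnings('ignore')
s=snap('wrist');P=grid(s);Z=P[...,2];f=s['frame'].astype(int);hsv=cv2.cvtColor(s['frame'],cv2.COLOR_RGB2HSV)
ye=box((hsv[...,0]>15)&(hsv[...,0]<35)&(hsv[...,1]>100)&(hsv[...,2]>100),260,180,310,265)
print(rect(ye,s,.099),rect(ye&(Z>.0955),s,.099))
print('housing',rect(box((Z>.055)&(Z<.2),70,110,350,292),s,.068))
print('housing',rect(box((Z>.055)&(Z<.2),70,110,350,250),s,.068))
g=box((Z>.072)&(Z<.11)&(hsv[...,1]<60)&(f.min(-1)>60),135,140,190,285);print('gauge',rect(g,s,.078),np.nanpercentile(Z[g],[50,90,98]))
E
```

```text
(array([649.8,   5.6,  37.5,   9.3,  85.3]), np.int32(674)) (array([649.6,   3.8,  33.9,   9.2,  85.3]), np.int32(587))
housing (array([602.7,   6.7, 210.3, 134.4,  -4.6]), np.int32(35802))
housing (array([596. ,  27. , 193.6,  94.9,  -4.6]), np.int32(25983))
gauge (array([560.1,  11.3, 102.9,  22.7,  80.2]), np.int32(3374)) [0.0835036  0.08592049 0.08653049]
```

Emit:
play_rows([
  {"jaw": 0.6,"dx": 0,"dy": -0.046,"dz": 0.012,"yaw": 0.094},
  {"jaw": 0.6,"dx": -0.003,"dy": -0.041,"dz": 0.012,"yaw": 0},
  {"jaw": 0.6,"dx": 0,"dy": 0,"dz": 0.005,"yaw": 0},
  {"jaw": 0.6,"dx": 0,"dy": 0,"dz": 0.005,"yaw": 0},
  {"jaw": 0.6,"dx": 0,"dy": 0,"dz": 0,"yaw": 0},
])

```text
clock: 5.65
tool_pos: [0.5572, 0.0125, 0.1191]
eef_rot: [0.765, 0.644, 0.01, -0.007]
contact_force: [0.6, -0.2, 0.5]
opening: 0.399
```

```bash
python3 plan.py 0.5600 0.0118 0.0710 -9.8 5 0.02
```

```text
t5.65 pos [0.5572 0.0125 0.1191] jaw -9.8 tilt 1.41 F [ 0.6 -0.2  0.5] open 0.399 q [-0.14  0.78  0.08  1.89 -0.18  0.48 -0.09]
remain mm [ 0.  0. -0.] rot -0.0
{"dx": -0.0006, "dy": 0.0011, "dz": 0.02, "yaw": 0.0}
{"dx": -0.0005, "dy": 0.0011, "dz": 0.02, "yaw": 0.0}
{"dx": -0.0003, "dy": 0.0005, "dz": 0.0081, "yaw": 0.0}
{"dx": 0.0, "dy": -0.0, "dz": 0.0, "yaw": 0.0}
{"dx": 0.0, "dy": -0.0, "dz": 0.0, "yaw": 0.0}
```

Emit:
play_rows([
  {"jaw": 0.6,"dx": 0,"dy": 0.001,"dz": 0.012,"yaw": 0},
  {"jaw": 0.6,"dx": 0,"dy": 0.001,"dz": 0.011,"yaw": 0},
  {"jaw": 0.6,"dx": 0,"dy": 0,"dz": 0.005,"yaw": 0},
  {"jaw": 0.6,"dx": 0,"dy": 0,"dz": 0,"yaw": 0},
  {"jaw": 0.6,"dx": 0,"dy": 0,"dz": 0,"yaw": 0},
])

```text
clock: 6.15
tool_pos: [0.5636, 0.0125, 0.0875]
eef_rot: [0.765, 0.644, 0.012, -0.006]
contact_force: [-0.0, -0.8, 0.4]
opening: 0.399
```

```bash
python3 plan.py 0.5600 0.0118 0.0710 -9.8 5 0.008;python3 -c "
from h import *
snap('wrist','w5')"
```

```text
t6.15 pos [0.5636 0.0125 0.0875] jaw -9.8 tilt 1.49 F [-0.  -0.8  0.4] open 0.399 q [-0.13  0.83  0.07  1.89 -0.18  0.42 -0.09]
remain mm [ 0. -0. -0.] rot -0.0
{"dx": -0.0008, "dy": -0.0017, "dz": 0.0078, "yaw": 0.0}
{"dx": -0.0008, "dy": -0.0017, "dz": 0.0078, "yaw": 0.0}
{"dx": -0.0001, "dy": -0.0002, "dz": 0.0008, "yaw": 0.0}
{"dx": -0.0, "dy": 0.0, "dz": 0.0, "yaw": 0.0}
{"dx": -0.0, "dy": 0.0, "dz": 0.0, "yaw": 0.0}
```

View pics/w5.png

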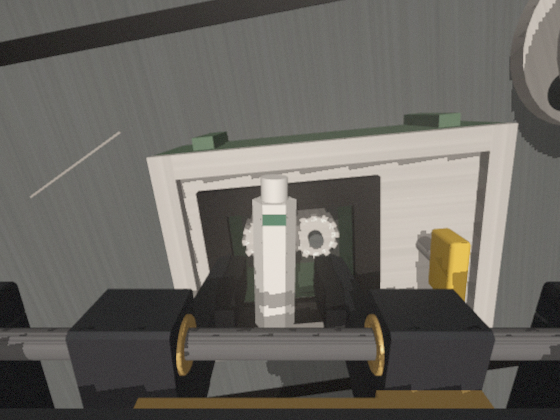

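Emit:
play_rows([
  {"jaw": 0.6,"dx": 0,"dy": -0.002,"dz": 0.007,"yaw": 0},
  {"jaw": 0.6,"dx": 0,"dy": -0.001,"dz": 0.006,"yaw": 0},
  {"jaw": 0.6,"dx": 0,"dy": 0,"dz": 0.003,"yaw": 0},
  {"jaw": 0.6,"dx": 0,"dy": 0,"dz": 0,"yaw": 0},
  {"jaw": 0.6,"dx": 0,"dy": 0,"dz": 0,"yaw": 0},
])

```text
clock: 6.7
tool_pos: [0.5609, 0.0136, 0.0708]
eef_rot: [0.765, 0.644, 0.012, -0.005]
contact_force: [0.0, 0.8, 0.0]
opening: 0.403
```

```bash
python3 plan.py 0.5600 0.0118 0.0710 -9.8 2 0.008
```

```text
t6.70 pos [0.5609 0.0136 0.0708] jaw -9.8 tilt 1.52 F [0.  0.8 0. ] open 0.403 q [-0.13  0.86  0.06  1.9  -0.19  0.37 -0.09]
remain mm [0. 0. 0.] rot 0.0
{"dx": -0.0019, "dy": -0.0006, "dz": -0.0002, "yaw": 0.001}
{"dx": 0.0, "dy": 0.0, "dz": -0.0, "yaw": 0.0}
```

Emit:
play_rows([
  {"jaw": 0.9,"dx": 0,"dy": 0,"dz": 0,"yaw": 0},
  {"jaw": 0.9,"dx": 0,"dy": 0,"dz": 0,"yaw": 0},
  {"jaw": 0.9,"dx": 0,"dy": 0,"dz": 0,"yaw": 0},
  {"jaw": 0.9,"dx": 0,"dy": 0,"dz": -0.008,"yaw": 0},
  {"jaw": 0.9,"dx": 0,"dy": 0,"dz": -0.01,"yaw": 0},
], squeeze=30)

```text
clock: 7.2
tool_pos: [0.5598, 0.0131, 0.089]
eef_rot: [0.765, 0.644, 0.011, -0.006]
contact_force: [-0.1, -0.1, -0.3]
opening: 0.242
```

```bash
python3 plan.py - - 0.16 - 5 ;python3 -c "
from h import *
snap('wrist','w6')"
```

```text
t7.20 pos [0.5598 0.0131 0.089 ] jaw -9.8 tilt 1.46 F [-0.1 -0.1 -0.3] open 0.242 q [-0.13  0.83  0.07  1.9  -0.18  0.41 -0.09]
remain mm [-0. -0.  0.] rot 0.0
{"dx": 0.0012, "dy": 0.0003, "dz": -0.048, "yaw": 0.0}
{"dx": 0.0006, "dy": 0.0001, "dz": -0.0229, "yaw": 0.0}
{"dx": -0.0, "dy": -0.0, "dz": -0.0, "yaw": 0.0}
{"dx": -0.0, "dy": -0.0, "dz": -0.0, "yaw": 0.0}
{"dx": -0.0, "dy": -0.0, "dz": -0.0, "yaw": 0.0}
```

View pics/w6.png

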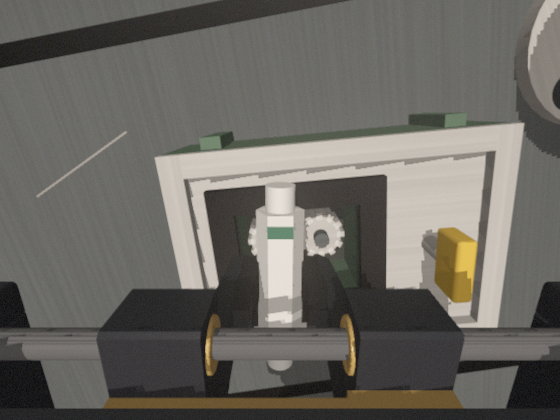

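The gauge is held (opening about 21 mm) and sits centred at (280,250). Lifting it and carrying it to the tray.

Emit:
play_rows([
  {"jaw": 0.9,"dx": 0,"dy": 0,"dz": -0.03,"yaw": 0},
  {"jaw": 0.9,"dx": 0,"dy": 0,"dz": -0.03,"yaw": 0},
  {"jaw": 0.9,"dx": 0,"dy": 0,"dz": -0.01,"yaw": 0},
  {"jaw": 0.9,"dx": 0.03,"dy": 0,"dz": 0,"yaw": 0.12},
  {"jaw": 0.9,"dx": 0.03,"dy": 0,"dz": 0,"yaw": 0.12},
])

```text
clock: 7.75
tool_pos: [0.5736, 0.0643, 0.1672]
eef_rot: [0.841, 0.541, 0.012, -0.005]
contact_force: [0.8, -0.0, -1.6]
opening: 0.241
```

```bash
python3 - <<'E'
from plan import *
plan(.4945,-.2613,.11,-103.2,n=11,step=.03,rs=.12)
E
```

```text
t7.75 pos [0.5736 0.0643 0.1672] jaw -24.5 tilt 1.45 F [ 0.8 -0.  -1.6] open 0.241 q [-0.3   0.72  0.2   1.81 -0.26  0.61 -0.36]
remain mm [-2.3 -9.6 -1.6] rot 3.1
{"dx": -0.0292, "dy": 0.0055, "dz": 0.0043, "yaw": 0.12}
{"dx": -0.0283, "dy": 0.009, "dz": 0.0043, "yaw": 0.12}
{"dx": -0.027, "dy": 0.0123, "dz": 0.0044, "yaw": 0.12}
{"dx": -0.0253, "dy": 0.0155, "dz": 0.0043, "yaw": 0.12}
{"dx": -0.0233, "dy": 0.0184, "dz": 0.0044, "yaw": 0.12}
{"dx": -0.0209, "dy": 0.021, "dz": 0.0043, "yaw": 0.12}
{"dx": -0.0183, "dy": 0.0234, "dz": 0.0044, "yaw": 0.12}
{"dx": -0.0153, "dy": 0.0254, "dz": 0.0043, "yaw": 0.12}
{"dx": -0.0122, "dy": 0.0271, "dz": 0.0044, "yaw": 0.12}
{"dx": -0.0088, "dy": 0.0283, "dz": 0.0043, "yaw": 0.12}
{"dx": -0.0054, "dy": 0.0292, "dz": 0.0044, "yaw": 0.12}
```

Emit:
play_rows([
  {"jaw": 0.9,"dx": -0.04,"dy": 0.008,"dz": 0.002,"yaw": 0.13},
  {"jaw": 0.9,"dx": -0.038,"dy": 0.012,"dz": 0.002,"yaw": 0.13},
  {"jaw": 0.9,"dx": -0.036,"dy": 0.017,"dz": 0.002,"yaw": 0.13},
  {"jaw": 0.9,"dx": -0.034,"dy": 0.021,"dz": 0.002,"yaw": 0.13},
  {"jaw": 0.9,"dx": -0.031,"dy": 0.025,"dz": 0.002,"yaw": 0.13},
])

```text
clock: 8.25
tool_pos: [0.528, -0.1156, 0.1494]
eef_rot: [0.969, 0.246, 0.013, -0.013]
contact_force: [0.7, 0.3, -1.1]
opening: 0.242
```

```bash
python3 - <<'E'
from plan import *
plan(.4945,-.2613,.11,-103.2,n=8,step=.03,rs=.13)
E
```

```text
t8.25 pos [ 0.528  -0.1156  0.1494] jaw -61.5 tilt 2.13 F [ 0.7  0.3 -1.1] open 0.242 q [-0.02  0.73  0.29  1.93 -0.45  0.53 -0.48]
remain mm [ 0. -0. -0.] rot 0.0
{"dx": -0.0194, "dy": 0.0219, "dz": 0.0066, "yaw": 0.13}
{"dx": -0.0164, "dy": 0.0242, "dz": 0.0066, "yaw": 0.13}
{"dx": -0.0131, "dy": 0.0261, "dz": 0.0066, "yaw": 0.13}
{"dx": -0.0096, "dy": 0.0276, "dz": 0.0066, "yaw": 0.13}
{"dx": -0.006, "dy": 0.0286, "dz": 0.0067, "yaw": 0.13}
{"dx": -0.0004, "dy": 0.0046, "dz": 0.001, "yaw": 0.077}
{"dx": 0.0, "dy": 0.0, "dz": 0.0, "yaw": 0.0}
{"dx": 0.0, "dy": 0.0, "dz": 0.0, "yaw": -0.0}
```

Emit:
play_rows([
  {"jaw": 0.9,"dx": -0.019,"dy": 0.022,"dz": 0.005,"yaw": 0.13},
  {"jaw": 0.9,"dx": -0.016,"dy": 0.024,"dz": 0.005,"yaw": 0.13},
  {"jaw": 0.9,"dx": -0.013,"dy": 0.026,"dz": 0.005,"yaw": 0.13},
  {"jaw": 0.9,"dx": -0.01,"dy": 0.028,"dz": 0.005,"yaw": 0.13},
  {"jaw": 0.9,"dx": -0.006,"dy": 0.028,"dz": 0.005,"yaw": 0.13},
])

```text
clock: 8.75
tool_pos: [0.4908, -0.2634, 0.1176]
eef_rot: [0.996, -0.092, 0.008, -0.016]
contact_force: [0.3, -1.2, -1.5]
opening: 0.244
```

```bash
python3 - <<'E'
from plan import *
print(R.from_quat(r.get_state()['eef_rot']).as_matrix()[:,2])
plan(.4945,-.2613,.07,-103.2,n=5,step=.02,rs=.13)
E
python3 -c "
from h import *
snap('wrist','w7');snap('top','t7')"
```

```text
[ 0.01960282  0.03015373 -0.99935303]
t8.75 pos [ 0.4908 -0.2634  0.1176] jaw -100.5 tilt 2.06 F [ 0.3 -1.2 -1.5] open 0.244 q [ 0.2   0.82  0.4   1.9  -0.65  0.56 -0.7 ]
remain mm [-0.   0.1  0. ] rot 0.0
{"dx": 0.0011, "dy": -0.0005, "dz": 0.02, "yaw": 0.047}
{"dx": 0.0011, "dy": -0.0005, "dz": 0.02, "yaw": 0.0}
{"dx": 0.0004, "dy": -0.0002, "dz": 0.0077, "yaw": 0.0}
{"dx": -0.0, "dy": -0.0, "dz": -0.0, "yaw": 0.0}
{"dx": -0.0, "dy": -0.0, "dz": -0.0, "yaw": 0.0}
```

View pics/w7.png

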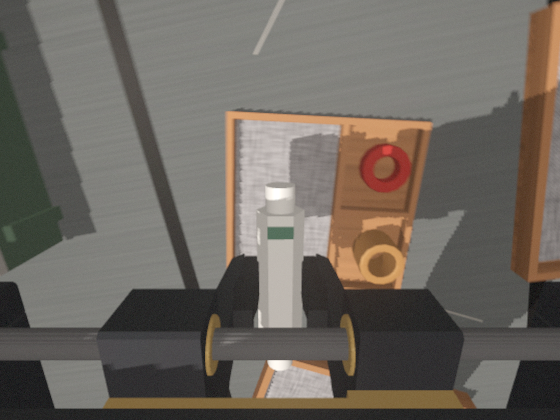

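Emit:
play_rows([
  {"jaw": 0.9,"dx": 0.001,"dy": 0,"dz": 0.02,"yaw": 0.047},
  {"jaw": 0.9,"dx": 0.001,"dy": 0,"dz": 0.02,"yaw": 0},
  {"jaw": 0.9,"dx": 0,"dy": 0,"dz": 0.02,"yaw": 0},
  {"jaw": 0.9,"dx": 0,"dy": 0,"dz": 0.015,"yaw": 0},
  {"jaw": 0.9,"dx": 0,"dy": 0,"dz": 0,"yaw": 0},
])

```text
clock: 9.35
tool_pos: [0.4933, -0.2641, 0.0394]
eef_rot: [0.993, -0.115, 0.008, -0.014]
contact_force: [0.5, 0.9, -0.4]
opening: 0.244
```

```bash
python3 - <<'E'
from plan import *
print(R.from_quat(r.get_state()['eef_rot']).as_matrix()[:,2])
plan(.4945,-.2613,.012,-103.2,n=5,step=.02,rs=.13)
E
```

```text
[ 0.01898217  0.02686611 -0.9994588 ]
t9.35 pos [ 0.4933 -0.2641  0.0394] jaw -103.2 tilt 1.89 F [ 0.5  0.9 -0.4] open 0.244 q [ 0.26  0.94  0.3   1.91 -0.75  0.4  -0.66]
remain mm [-0. -0.  0.] rot 0.0
{"dx": 0.0001, "dy": -0.0016, "dz": 0.0199, "yaw": -0.001}
{"dx": 0.0001, "dy": -0.0006, "dz": 0.0076, "yaw": 0.0}
{"dx": -0.0, "dy": 0.0, "dz": -0.0, "yaw": 0.0}
{"dx": -0.0, "dy": 0.0, "dz": -0.0, "yaw": 0.0}
{"dx": -0.0, "dy": 0.0, "dz": -0.0, "yaw": 0.0}
```

Emit:
play_rows([
  {"jaw": 0.9,"dx": 0,"dy": -0.001,"dz": 0.015,"yaw": 0},
  {"jaw": 0.9,"dx": 0,"dy": -0.001,"dz": 0.01,"yaw": 0},
  {"jaw": 0.9,"dx": 0,"dy": 0,"dz": 0.003,"yaw": 0},
  {"jaw": 0.9,"dx": 0,"dy": 0,"dz": 0.001,"yaw": 0},
  {"jaw": 0.9,"dx": 0,"dy": 0,"dz": 0,"yaw": 0},
])

```text
clock: 9.85
tool_pos: [0.4962, -0.2603, 0.0115]
eef_rot: [0.993, -0.113, 0.009, -0.014]
contact_force: [-0.5, -0.1, -1.4]
opening: 0.24
```

```bash
python3 - <<'E'
from plan import *
plan(.4945,-.2613,.0095,-103.2,n=2,step=.02,rs=.13)
E
```

```text
t9.85 pos [ 0.4962 -0.2603  0.0115] jaw -103.0 tilt 1.97 F [-0.5 -0.1 -1.4] open 0.24 q [ 0.28  0.99  0.25  1.91 -0.77  0.34 -0.64]
remain mm [-0. -0. -0.] rot 0.0
{"dx": -0.0014, "dy": 0.0014, "dz": 0.0019, "yaw": 0.004}
{"dx": -0.0, "dy": 0.0, "dz": 0.0, "yaw": -0.0}
```

Gauge weight is still on the gripper, with about 2 mm left. Lowering the rest, then opening moderately.

Emit:
play_rows([
  {"jaw": 0.9,"dx": 0,"dy": 0,"dz": 0.002,"yaw": 0},
  {"jaw": 0.9,"dx": 0,"dy": 0,"dz": 0.001,"yaw": 0},
  {"jaw": 0.72,"dx": 0,"dy": 0,"dz": 0,"yaw": 0},
  {"jaw": 0.58,"dx": 0,"dy": 0,"dz": 0,"yaw": 0},
  {"jaw": 0.56,"dx": 0,"dy": 0,"dz": -0.002,"yaw": 0},
])

```text
clock: 10.35
tool_pos: [0.4971, -0.2611, 0.012]
eef_rot: [0.993, -0.113, 0.011, -0.014]
contact_force: [0.1, -1.3, -0.6]
opening: 0.428
```

```bash
python3 - <<'E'
from plan import *
plan(.4945,-.2613,.0995,-103.2,n=3,step=.04,rs=.13)
E
```

```text
t10.35 pos [ 0.4971 -0.2611  0.012 ] jaw -103.0 tilt 1.99 F [ 0.1 -1.3 -0.6] open 0.428 q [ 0.28  0.98  0.25  1.91 -0.77  0.34 -0.64]
remain mm [-0.1 -0.   0. ] rot 0.0
{"dx": -0.0004, "dy": -0.0008, "dz": -0.04, "yaw": 0.003}
{"dx": -0.0005, "dy": -0.0008, "dz": -0.04, "yaw": 0.0}
{"dx": -0.0, "dy": -0.0002, "dz": -0.0075, "yaw": -0.0}
```

Emit:
play_rows([
  {"jaw": 0.56,"dx": 0,"dy": 0,"dz": -0.015,"yaw": 0},
  {"jaw": 0.56,"dx": 0,"dy": 0,"dz": -0.03,"yaw": 0},
  {"jaw": 0.56,"dx": 0,"dy": 0,"dz": -0.045,"yaw": 0},
  {"jaw": 0.4,"dx": 0,"dy": 0,"dz": -0.045,"yaw": 0},
  {"jaw": 0.4,"dx": 0,"dy": 0,"dz": -0.03,"yaw": 0},
])

```text
clock: 10.85
tool_pos: [0.4907, -0.2641, 0.1794]
eef_rot: [0.993, -0.114, 0.007, -0.016]
contact_force: [1.0, -1.0, 0.1]
opening: 0.585
```

```bash
python3 - <<'E'
from plan import *
snap('wrist','w8')
print(R.from_quat(r.get_state()['eef_rot']).as_matrix()[:,2])
plan(.503,.299,.17,-76.5,n=12,step=.048,rs=.1)
E
```

```text
[ 0.02264913  0.02646635 -0.99939309]
t10.90 pos [ 0.4924 -0.266   0.1833] jaw -103.1 tilt 2.0 F [ 1.6 -1.5  1.3] open 0.6 q [ 0.14  0.74  0.52  1.85 -0.6   0.71 -0.79]
remain mm [0. 0. 0.] rot 0.0
{"dx": -0.0101, "dy": -0.0469, "dz": 0.0024, "yaw": -0.1}
{"dx": -0.0053, "dy": -0.0476, "dz": 0.0024, "yaw": -0.1}
{"dx": -0.0005, "dy": -0.0479, "dz": 0.0024, "yaw": -0.1}
{"dx": 0.0042, "dy": -0.0478, "dz": 0.0024, "yaw": -0.1}
{"dx": 0.009, "dy": -0.0471, "dz": 0.0024, "yaw": -0.065}
{"dx": 0.012, "dy": -0.0464, "dz": 0.0024, "yaw": -0.0}
{"dx": 0.012, "dy": -0.0464, "dz": 0.0024, "yaw": 0.0}
{"dx": 0.012, "dy": -0.0464, "dz": 0.0024, "yaw": -0.0}
{"dx": 0.012, "dy": -0.0464, "dz": 0.0025, "yaw": 0.0}
{"dx": 0.012, "dy": -0.0464, "dz": 0.0024, "yaw": -0.0}
{"dx": 0.0121, "dy": -0.0464, "dz": 0.0025, "yaw": 0.0}
{"dx": 0.0093, "dy": -0.036, "dz": 0.0019, "yaw": -0.0}
```

View pics/w8.png

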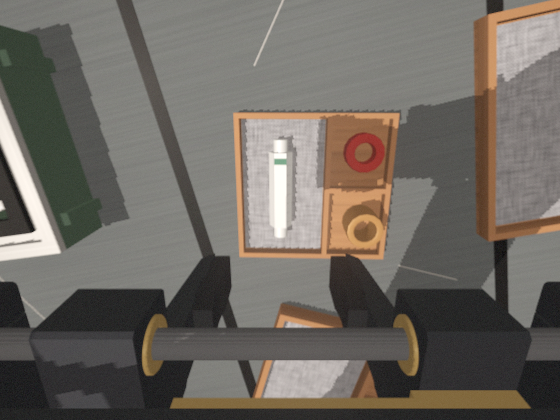

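The gauge lies flat, centred and lengthwise in the grey compartment at (280,188), with the collar and bushing undisturbed. A quick numeric check from this view, then on to the cover.

```bash
python3 - <<'E'
from meas import *
import warnings;warnings.filterwarnings('ignore')
s=snap('wrist');P=grid(s);Z=P[...,2];f=s['frame'].astype(int);hsv=cv2.cvtColor(s['frame'],cv2.COLOR_RGB2HSV)
g=box((Z>.013)&(Z<.06),252,130,310,242);print(rect(g,s,.018),np.nanpercentile(Z[g],[50,90,98]))
l=box((hsv[...,0]>5)&(hsv[...,0]<20)&(hsv[...,1]>100),225,100,405,270);print('tray',rect(l,s,.016))
s=snap('top');P=grid(s);Z=P[...,2];hsv=cv2.cvtColor(s['frame'],cv2.COLOR_RGB2HSV)
w=box((hsv[...,0]>5)&(hsv[...,0]<20)&(hsv[...,1]>100),312,178,376,242);print('top tray',rect(w,s,.016))
E
```

```text
(array([ 494.2, -258.9,   99.9,   22.2,  -12.8]), np.int32(1917)) [0.02197246 0.02411405 0.02470025]
tray (array([ 485.9, -291.2,  154.9,  149.7,   76.8]), np.int32(10181))
top tray (array([ 463. , -284.5,  158. ,  104.4,   76.7]), np.int32(707))
```

Emit:
play_rows([
  {"jaw": 0.4,"dx": -0.01,"dy": -0.047,"dz": 0.002,"yaw": -0.1},
  {"jaw": 0.4,"dx": -0.005,"dy": -0.048,"dz": 0.002,"yaw": -0.1},
  {"jaw": 0.4,"dx": 0,"dy": -0.048,"dz": 0.002,"yaw": -0.1},
  {"jaw": 0.4,"dx": 0.004,"dy": -0.048,"dz": 0.002,"yaw": -0.1},
  {"jaw": 0.4,"dx": 0.009,"dy": -0.047,"dz": 0.002,"yaw": -0.065},
])

```text
clock: 11.5
tool_pos: [0.4929, -0.0242, 0.17]
eef_rot: [0.993, 0.12, 0.008, -0.011]
contact_force: [0.4, 0.5, -0.2]
opening: 0.601
```

```bash
python3 - <<'E'
from plan import *
print(R.from_quat(r.get_state()['eef_rot']).as_matrix()[:,2])
plan(.503,.299,.17,-76.5,n=8,step=.048,rs=.1)
E
```

```text
[ 0.01366406  0.02300926 -0.99964187]
t11.50 pos [ 0.4929 -0.0242  0.17  ] jaw -76.2 tilt 1.53 F [ 0.4  0.5 -0.2] open 0.601 q [-0.27  0.67  0.4   2.05 -0.56  0.51 -0.79]
remain mm [-0. -0.  0.] rot 0.0
{"dx": 0.0129, "dy": -0.0462, "dz": 0.0011, "yaw": 0.005}
{"dx": 0.0126, "dy": -0.0463, "dz": 0.0011, "yaw": -0.0}
{"dx": 0.0126, "dy": -0.0463, "dz": 0.0011, "yaw": 0.0}
{"dx": 0.0126, "dy": -0.0463, "dz": 0.0011, "yaw": -0.0}
{"dx": 0.0127, "dy": -0.0463, "dz": 0.0012, "yaw": 0.0}
{"dx": 0.0126, "dy": -0.0463, "dz": 0.0011, "yaw": -0.0}
{"dx": 0.0094, "dy": -0.0341, "dz": 0.0009, "yaw": 0.0}
{"dx": -0.0, "dy": 0.0, "dz": -0.0, "yaw": -0.0}
```

Emit:
play_rows([
  {"jaw": 0.4,"dx": 0.013,"dy": -0.046,"dz": 0,"yaw": 0},
  {"jaw": 0.4,"dx": 0.013,"dy": -0.046,"dz": 0,"yaw": 0},
  {"jaw": 0.4,"dx": 0.013,"dy": -0.046,"dz": 0,"yaw": 0},
  {"jaw": 0.4,"dx": 0.013,"dy": -0.046,"dz": 0,"yaw": 0},
  {"jaw": 0.4,"dx": 0.013,"dy": -0.046,"dz": 0,"yaw": 0},
])

```text
clock: 12.0
tool_pos: [0.4942, 0.2246, 0.1687]
eef_rot: [0.993, 0.121, 0.001, -0.01]
contact_force: [1.0, 0.9, -0.0]
opening: 0.6
```

```bash
python3 - <<'E'
from plan import *
print(R.from_quat(r.get_state()['eef_rot']).as_matrix()[:,2])
plan(.503,.299,.17,-76.5,n=5,step=.04,rs=.1)
E
```

```text
[-4.47482084e-04  2.10576900e-02 -9.99778162e-01]
t12.00 pos [0.4942 0.2246 0.1687] jaw -76.1 tilt 1.21 F [ 1.   0.9 -0. ] open 0.6 q [-0.79  0.74  0.5   1.91 -0.61  0.64 -1.23]
remain mm [-0. -0.  0.] rot 0.0
{"dx": 0.0141, "dy": -0.0374, "dz": 0.0001, "yaw": 0.006}
{"dx": 0.0121, "dy": -0.0328, "dz": 0.0002, "yaw": 0.0}
{"dx": -0.0, "dy": 0.0, "dz": -0.0, "yaw": 0.0}
{"dx": -0.0, "dy": 0.0, "dz": -0.0, "yaw": 0.0}
{"dx": -0.0, "dy": 0.0, "dz": -0.0, "yaw": 0.0}
```

Emit:
play_rows([
  {"jaw": 0.4,"dx": 0.014,"dy": -0.037,"dz": 0,"yaw": 0.006},
  {"jaw": 0.4,"dx": 0.012,"dy": -0.033,"dz": 0,"yaw": 0},
  {"jaw": 0.4,"dx": 0,"dy": 0,"dz": 0,"yaw": 0},
  {"jaw": 0.4,"dx": 0,"dy": 0,"dz": 0,"yaw": 0},
  {"jaw": 0.4,"dx": 0,"dy": 0,"dz": 0,"yaw": 0},
])

```text
clock: 12.5
tool_pos: [0.4952, 0.3107, 0.1617]
eef_rot: [0.992, 0.125, -0.006, -0.01]
contact_force: [0.0, -0.4, -0.2]
opening: 0.597
```

```bash
python3 - <<'E'
from plan import *
print(R.from_quat(r.get_state()['eef_rot']).as_matrix()[:,2])
plan(.503,.299,.17,-76.5,n=1,step=.04,rs=.1)
snap('wrist','w9')
E
```

```text
[-0.01390635  0.01929549 -0.99971711]
t12.50 pos [0.4952 0.3107 0.1617] jaw -75.6 tilt 1.36 F [ 0.  -0.4 -0.2] open 0.597 q [-0.92  0.8   0.53  1.78 -0.62  0.73 -1.37]
remain mm [-0. -0. -0.] rot 0.0
{"dx": 0.0046, "dy": 0.0131, "dz": -0.0087, "yaw": 0.016}
```

View pics/w9.png

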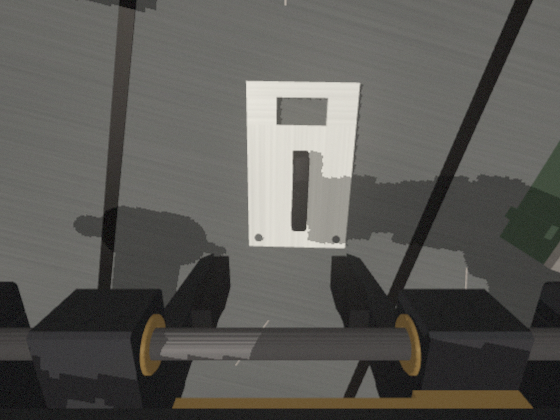

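```bash
python3 - <<'E'
from meas import *
import warnings;warnings.filterwarnings('ignore')
s=snap('wrist');P=grid(s);Z=P[...,2];f=s['frame'].astype(int)
b=box((f.max(-1)<70)&(Z>.03),285,140,320,240);print('handle',rect(b,s,.040),np.nanpercentile(Z[b],[10,50,90]))
c=box((f.min(-1)>110)|(Z>.03),235,70,370,255);print('plate',rect(c,s,.008))
sl=box((f.max(-1)<140),270,90,335,130);print('slot',rect(sl,s,.008))
E
```

```text
handle (array([493.6, 296. ,  43.4,  12.6,  13.4]), np.int32(412)) [0.03836222 0.0393472  0.04023817]
plate (array([520.5, 304.6, 173.1, 105.7,  13.5]), np.int32(17552))
slot (array([571.7, 314.5,  44.2,  22.4, -75.7]), np.int32(1308))
```

```bash
python3 plan.py 0.5035 0.298 0.055 -76.5 5 0.03
```

```text
t12.60 pos [0.4957 0.3096 0.1622] jaw -75.7 tilt 1.33 F [-0.3 -0.5  0.5] open 0.598 q [-0.92  0.8   0.53  1.78 -0.61  0.73 -1.37]
remain mm [-0.  0. -0.] rot 0.0
{"dx": 0.0015, "dy": 0.0043, "dz": 0.0296, "yaw": 0.014}
{"dx": 0.0016, "dy": 0.0043, "dz": 0.0296, "yaw": 0.0}
{"dx": 0.0016, "dy": 0.0043, "dz": 0.0297, "yaw": 0.0}
{"dx": 0.001, "dy": 0.0026, "dz": 0.0179, "yaw": 0.0}
{"dx": 0.0, "dy": -0.0, "dz": 0.0, "yaw": 0.0}
```

Emit:
play_rows([
  {"jaw": 0.5,"dx": 0.002,"dy": 0.004,"dz": 0.03,"yaw": 0.014},
  {"jaw": 0.5,"dx": 0.002,"dy": 0.004,"dz": 0.03,"yaw": 0},
  {"jaw": 0.5,"dx": 0.002,"dy": 0.004,"dz": 0.025,"yaw": 0},
  {"jaw": 0.5,"dx": 0.001,"dy": 0.003,"dz": 0.015,"yaw": 0},
  {"jaw": 0.5,"dx": 0,"dy": 0,"dz": 0,"yaw": 0},
])

```text
clock: 13.1
tool_pos: [0.5083, 0.2906, 0.0606]
eef_rot: [0.994, 0.111, -0.004, -0.009]
contact_force: [-1.0, -0.0, -0.2]
opening: 0.502
```

```bash
python3 -c "
from h import *
snap('wrist','w10')";  python3 plan.py 0.5035 0.298 0.012 -76.5 5 0.015
```

```text
t13.15 pos [0.5088 0.2909 0.0616] jaw -77.2 tilt 1.15 F [-0.6  0.5  0.7] open 0.502 q [-0.81  0.94  0.4   1.83 -0.73  0.53 -1.26]
remain mm [ 0.1 -0.  -0. ] rot 0.0
{"dx": -0.001, "dy": -0.0021, "dz": 0.0148, "yaw": -0.013}
{"dx": -0.001, "dy": -0.0022, "dz": 0.0148, "yaw": 0.0}
{"dx": -0.001, "dy": -0.0021, "dz": 0.0148, "yaw": 0.0}
{"dx": -0.0004, "dy": -0.0008, "dz": 0.0053, "yaw": 0.0}
{"dx": 0.0, "dy": 0.0, "dz": 0.0, "yaw": 0.0}
```

View pics/w10.png

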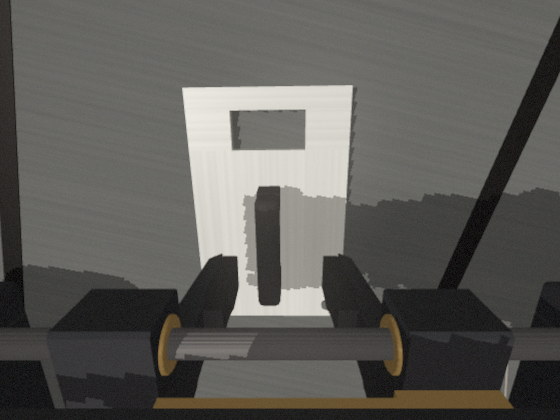

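Emit:
play_rows([
  {"jaw": 0.5,"dx": -0.003,"dy": -0.006,"dz": 0.005,"yaw": -0.013},
  {"jaw": 0.5,"dx": 0,"dy": -0.001,"dz": 0.013,"yaw": 0},
  {"jaw": 0.5,"dx": 0,"dy": 0,"dz": 0.013,"yaw": 0},
  {"jaw": 0.5,"dx": 0,"dy": 0,"dz": 0.007,"yaw": 0},
  {"jaw": 0.5,"dx": 0,"dy": 0,"dz": 0.002,"yaw": 0},
])

```text
clock: 13.65
tool_pos: [0.5053, 0.2992, 0.0217]
eef_rot: [0.993, 0.118, -0.001, -0.011]
contact_force: [-0.1, 0.3, 0.0]
opening: 0.502
```

```bash
python3 plan.py 0.5035 0.298 0.012 -76.5 2 0.015
```

```text
t13.65 pos [0.5053 0.2992 0.0217] jaw -76.4 tilt 1.23 F [-0.1  0.3  0. ] open 0.502 q [-0.79  1.    0.34  1.83 -0.76  0.44 -1.23]
remain mm [-0.  0. -0.] rot 0.0
{"dx": -0.002, "dy": 0.001, "dz": 0.0097, "yaw": 0.001}
{"dx": 0.0, "dy": -0.0, "dz": 0.0, "yaw": 0.0}
```

Emit:
play_rows([
  {"jaw": 0.5,"dx": -0.002,"dy": 0.001,"dz": 0.006,"yaw": 0},
  {"jaw": 0.5,"dx": 0,"dy": 0,"dz": 0.004,"yaw": 0},
  {"jaw": 0.5,"dx": 0,"dy": 0,"dz": 0.002,"yaw": 0},
  {"jaw": 0.5,"dx": 0,"dy": 0,"dz": 0,"yaw": 0},
  {"jaw": 0.5,"dx": 0,"dy": 0,"dz": 0,"yaw": 0},
])

```text
clock: 14.15
tool_pos: [0.5037, 0.2979, 0.0093]
eef_rot: [0.993, 0.118, -0.0, -0.011]
contact_force: [0.1, 0.3, -0.4]
opening: 0.497
```

```bash
python3 plan.py 0.5035 0.298 0.012 -76.5 2 0.015
```

```text
t14.15 pos [0.5037 0.2979 0.0093] jaw -76.5 tilt 1.26 F [ 0.1  0.3 -0.4] open 0.497 q [-0.78  1.01  0.31  1.84 -0.78  0.41 -1.21]
remain mm [-0. -0.  0.] rot -0.0
{"dx": -0.0002, "dy": -0.0002, "dz": -0.0027, "yaw": 0.001}
{"dx": -0.0, "dy": 0.0, "dz": -0.0, "yaw": 0.0}
```

Back up 2 mm, then close with 50 N and lift.

Emit:
play_rows([
  {"jaw": 0.5,"dx": 0,"dy": 0,"dz": -0.002,"yaw": 0},
  {"jaw": 0.95,"dx": 0,"dy": 0,"dz": 0,"yaw": 0},
  {"jaw": 0.95,"dx": 0,"dy": 0,"dz": 0,"yaw": 0},
  {"jaw": 0.95,"dx": 0,"dy": 0,"dz": 0,"yaw": 0},
  {"jaw": 0.95,"dx": 0,"dy": 0,"dz": 0,"yaw": 0},
], squeeze=55)

```text
clock: 14.65
tool_pos: [0.5042, 0.2979, 0.0116]
eef_rot: [0.993, 0.118, 0.0, -0.011]
contact_force: [0.0, 0.1, -0.6]
opening: 0.161
```

```bash
python3 - <<'E'
from plan import *
print(R.from_quat(r.get_state()['eef_rot']).as_matrix()[:,2])
plan(.5035,.298,.16,-76.5,n=1,step=.04,rs=.1)
E
```

```text
[-0.00217996  0.02176321 -0.99976078]
t14.65 pos [0.5042 0.2979 0.0116] jaw -76.5 tilt 1.25 F [ 0.   0.1 -0.6] open 0.161 q [-0.78  1.01  0.32  1.84 -0.77  0.42 -1.21]
remain mm [-5.000e-01  1.000e-01  1.084e+02] rot 0.0
{"dx": -0.0001, "dy": -0.0009, "dz": -0.04, "yaw": 0.001}
```

Emit:
play_rows([
  {"jaw": 0.95,"dx": 0,"dy": 0,"dz": -0.01,"yaw": 0},
  {"jaw": 0.95,"dx": 0,"dy": 0,"dz": -0.025,"yaw": 0},
  {"jaw": 0.95,"dx": 0,"dy": 0,"dz": -0.035,"yaw": 0},
  {"jaw": 0.95,"dx": 0,"dy": 0,"dz": -0.035,"yaw": 0},
  {"jaw": 0.95,"dx": 0,"dy": 0,"dz": -0.03,"yaw": 0},
])

```text
clock: 15.15
tool_pos: [0.4989, 0.293, 0.1463]
eef_rot: [0.993, 0.118, -0.008, -0.008]
contact_force: [-0.7, 0.4, -3.9]
opening: 0.15
```

```bash
python3 - <<'E'
from plan import *
print(R.from_quat(r.get_state()['eef_rot']).as_matrix()[:,2])
plan(.5805,.0080,.165,-94.6,n=10,step=.035,rs=.08)
snap('wrist','w11')
E
```

```text
[-0.01749587  0.01501101 -0.99973425]
t15.15 pos [0.4989 0.293  0.1463] jaw -76.5 tilt 1.32 F [-0.7  0.4 -3.9] open 0.15 q [-0.88  0.82  0.51  1.81 -0.64  0.7  -1.33]
remain mm [ 0. -0.  0.] rot 0.0
{"dx": 0.0015, "dy": 0.0349, "dz": -0.0029, "yaw": 0.08}
{"dx": 0.0042, "dy": 0.0346, "dz": -0.0029, "yaw": 0.08}
{"dx": 0.007, "dy": 0.0342, "dz": -0.0029, "yaw": 0.08}
{"dx": 0.0097, "dy": 0.0335, "dz": -0.0029, "yaw": 0.076}
{"dx": 0.0122, "dy": 0.0327, "dz": -0.0029, "yaw": 0.0}
{"dx": 0.0122, "dy": 0.0327, "dz": -0.0029, "yaw": -0.0}
{"dx": 0.0123, "dy": 0.0327, "dz": -0.0028, "yaw": 0.0}
{"dx": 0.0122, "dy": 0.0327, "dz": -0.0029, "yaw": -0.0}
{"dx": 0.0059, "dy": 0.0157, "dz": -0.0013, "yaw": 0.0}
{"dx": 0.0, "dy": 0.0, "dz": -0.0, "yaw": -0.0}
```

View pics/w11.png

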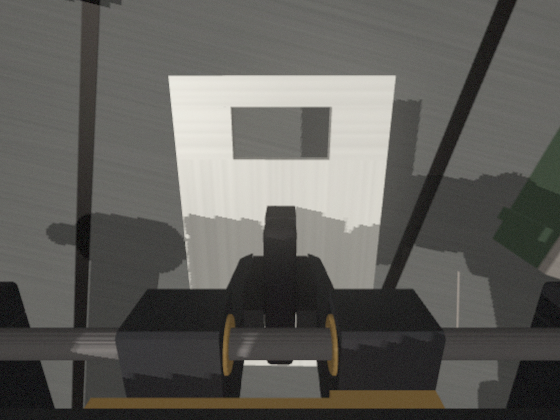

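The cover is held (opening 0.15, about 13 mm; load about 3.9 N), with its slot at (281,133) on the far side. Carrying it to the housing.

Emit:
play_rows([
  {"jaw": 0.95,"dx": 0.002,"dy": 0.035,"dz": -0.005,"yaw": 0.08},
  {"jaw": 0.95,"dx": 0.004,"dy": 0.035,"dz": -0.005,"yaw": 0.08},
  {"jaw": 0.95,"dx": 0.007,"dy": 0.034,"dz": -0.005,"yaw": 0.08},
  {"jaw": 0.95,"dx": 0.01,"dy": 0.034,"dz": -0.003,"yaw": 0.076},
  {"jaw": 0.95,"dx": 0.012,"dy": 0.033,"dz": -0.003,"yaw": 0},
])

```text
clock: 15.7
tool_pos: [0.5474, 0.1288, 0.169]
eef_rot: [0.999, -0.039, -0.008, -0.013]
contact_force: [0.0, 0.6, -4.0]
opening: 0.146
```

```bash
python3 - <<'E'
from plan import *
print(R.from_quat(r.get_state()['eef_rot']).as_matrix()[:,2])
plan(.5799,.0086,.16,-94.6,n=6,step=.035,rs=.08)
E
```

```text
[-0.01417641  0.02595562 -0.99956257]
t15.70 pos [0.5474 0.1288 0.169 ] jaw -94.5 tilt 1.69 F [ 0.   0.6 -4. ] open 0.146 q [-0.62  0.78  0.58  1.84 -0.67  0.73 -1.3 ]
remain mm [ 0. -0. -0.] rot -0.0
{"dx": 0.0118, "dy": 0.0329, "dz": 0.0015, "yaw": 0.002}
{"dx": 0.0118, "dy": 0.0329, "dz": 0.0015, "yaw": 0.0}
{"dx": 0.0118, "dy": 0.0329, "dz": 0.0015, "yaw": -0.0}
{"dx": 0.0067, "dy": 0.0187, "dz": 0.0009, "yaw": 0.0}
{"dx": 0.0, "dy": 0.0, "dz": 0.0, "yaw": -0.0}
{"dx": 0.0, "dy": 0.0, "dz": 0.0, "yaw": 0.0}
```

Emit:
play_rows([
  {"jaw": 0.95,"dx": 0.012,"dy": 0.033,"dz": 0,"yaw": 0},
  {"jaw": 0.95,"dx": 0.012,"dy": 0.033,"dz": 0,"yaw": 0},
  {"jaw": 0.95,"dx": 0.012,"dy": 0.033,"dz": 0,"yaw": 0},
  {"jaw": 0.95,"dx": 0.006,"dy": 0.018,"dz": 0,"yaw": 0},
  {"jaw": 0.95,"dx": 0,"dy": 0,"dz": 0,"yaw": 0},
])

```text
clock: 16.2
tool_pos: [0.5787, -0.0031, 0.1652]
eef_rot: [0.999, -0.044, -0.009, -0.01]
contact_force: [-0.4, -0.1, -3.1]
opening: 0.151
```

```bash
python3 - <<'E'
from plan import *
print(R.from_quat(r.get_state()['eef_rot']).as_matrix()[:,2])
plan(.5799,.0086,.13,-94.6,n=6,step=.035,rs=.08)
snap('wrist','w12');snap('top','t12')
E
```

```text
[-0.01674013  0.02143534 -0.99963008]
t16.20 pos [ 0.5787 -0.0031  0.1652] jaw -95.0 tilt 1.56 F [-0.4 -0.1 -3.1] open 0.151 q [-0.37  0.81  0.56  1.79 -0.63  0.76 -1.12]
remain mm [ 0. -0.  0.] rot -0.0
{"dx": 0.0008, "dy": -0.0105, "dz": 0.0334, "yaw": -0.008}
{"dx": 0.0, "dy": -0.0006, "dz": 0.002, "yaw": 0.0}
{"dx": 0.0, "dy": -0.0, "dz": -0.0, "yaw": -0.0}
{"dx": 0.0, "dy": -0.0, "dz": -0.0, "yaw": 0.0}
{"dx": 0.0, "dy": -0.0, "dz": -0.0, "yaw": -0.0}
{"dx": 0.0, "dy": -0.0, "dz": -0.0, "yaw": 0.0}
```

View pics/w12.png

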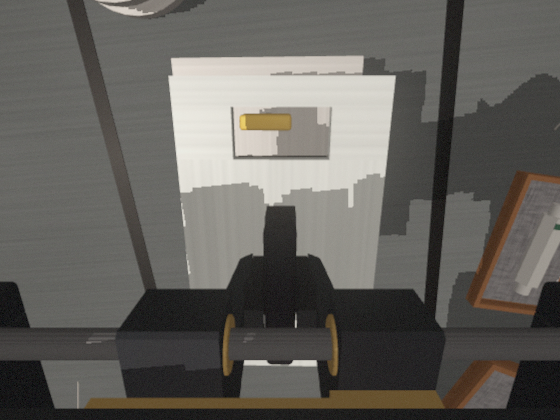

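The fastener head shows through the slot at (265,121). I'll measure the offset in the horizontal plane.

```bash
cat > slot.py <<'E'
from meas import *
from plan import jy
import warnings;warnings.filterwarnings('ignore')
def go():
    st=r.get_state();s=snap('wrist');P=grid(s);Z=P[...,2];hsv=cv2.cvtColor(s['frame'],cv2.COLOR_RGB2HSV)
    tz=st['tool_pos'][2]
    ye=box((hsv[...,0]>15)&(hsv[...,0]<35)&(hsv[...,1]>100)&(hsv[...,2]>80),225,90,340,165)&(Z>.0955)&(Z<.103)
    n=ye.sum(); h=rect(ye,s,.099)[0] if n>20 else None
    lo=box(~(Z>tz-.016),215,85,350,180)   # below plate top
    pl=box(abs(Z-tz+.0036)<.008,150,50,410,280)
    k=box(1-(pl>0).astype(np.uint8),200,85,360,180)
    # fit plate plane
    Q=P[pl>0];A=np.c_[Q[:,:2],np.ones(len(Q))];c=np.linalg.lstsq(A,Q[:,2],rcond=None)[0]
    print('plate plane slope',c[:2].round(4),'z at plate ~',np.median(Q[:,2]).round(4),'tcp z',tz.round(4))
    n_,l,stt,ce=cv2.connectedComponentsWithStats(k); i=1+np.argmax(stt[1:,4])
    zs=np.median(Q[Q[:,0]>np.percentile(Q[:,0],70)][:,2])
    sl,_=rect(l==i,s,zs); print('slot',sl,'head',h,n,'bbox',stt[i])
    print('tcp',st['tool_pos'].round(4),'jaw',round(jy(st['eef_rot']),1))
    if h is not None: print('head-slot world mm',(h[:2]-sl[:2]).round(1))
go()
E
python3 slot.py
```

```text
plate plane slope [-0.0315  0.007 ] z at plate ~ 0.1593 tcp z 0.1648
slot [647.9  -4.8  44.9  23.2  85.2] head [649.9   2.   32.3   9.9  85.2] 795 bbox [ 232  106   99   52 4935]
tcp [0.5781 0.001  0.1648] jaw -94.8
head-slot world mm [2.  6.8]
```

Emit:
play_rows([
  {"jaw": 0.95,"dx": 0.001,"dy": -0.004,"dz": 0.01,"yaw": 0},
  {"jaw": 0.95,"dx": 0.001,"dy": -0.003,"dz": 0.01,"yaw": 0},
  {"jaw": 0.95,"dx": 0,"dy": 0,"dz": 0.01,"yaw": 0},
  {"jaw": 0.95,"dx": 0,"dy": 0,"dz": 0.005,"yaw": 0},
  {"jaw": 0.95,"dx": 0,"dy": 0,"dz": 0,"yaw": 0},
])

```text
clock: 16.85
tool_pos: [0.5783, 0.019, 0.1251]
eef_rot: [0.999, -0.036, -0.012, -0.015]
contact_force: [-0.7, -0.4, -3.3]
opening: 0.149
```

```bash
python3 slot.py
```

```text
plate plane slope [-0.0359  0.0124] z at plate ~ 0.1194 tcp z 0.1251
slot [648.1  14.1  44.8  23.3  85.9] head [650.2   4.1  28.7   9.9  84.9] 1085 bbox [ 232  106   99   52 4959]
tcp [0.5783 0.019  0.1251] jaw -94.1
head-slot world mm [  2.1 -10. ]
```

Emit:
play_rows([
  {"jaw": 0.95,"dx": 0.002,"dy": 0.006,"dz": 0,"yaw": 0.008},
  {"jaw": 0.95,"dx": 0.001,"dy": 0.005,"dz": 0,"yaw": 0},
  {"jaw": 0.95,"dx": 0,"dy": 0,"dz": 0,"yaw": 0},
  {"jaw": 0.95,"dx": 0,"dy": 0,"dz": 0,"yaw": 0},
  {"jaw": 0.95,"dx": 0,"dy": 0,"dz": 0,"yaw": 0},
])

```text
clock: 17.4
tool_pos: [0.5818, 0.0047, 0.1263]
eef_rot: [0.999, -0.041, -0.011, -0.014]
contact_force: [-0.3, 0.2, -4.4]
opening: 0.147
```

```bash
python3 slot.py
```

```text
plate plane slope [-0.033   0.0109] z at plate ~ 0.1207 tcp z 0.1263
slot [651.6  -0.9  44.7  23.3  85.3] head [649.9   1.8  32.9   9.8  85.3] 1175 bbox [ 232  106   99   52 4945]
tcp [0.5818 0.0047 0.1263] jaw -94.7
head-slot world mm [-1.7  2.7]
```

Emit:
play_rows([
  {"jaw": 0.95,"dx": -0.002,"dy": -0.001,"dz": 0.003,"yaw": 0},
  {"jaw": 0.95,"dx": 0,"dy": 0,"dz": 0.003,"yaw": 0},
  {"jaw": 0.95,"dx": 0,"dy": 0,"dz": 0.002,"yaw": 0},
  {"jaw": 0.95,"dx": 0,"dy": 0,"dz": 0,"yaw": 0},
  {"jaw": 0.95,"dx": 0,"dy": 0,"dz": 0,"yaw": 0},
])

```text
clock: 17.95
tool_pos: [0.5793, 0.0071, 0.1175]
eef_rot: [0.999, -0.041, -0.011, -0.014]
contact_force: [-0.2, -0.3, -4.4]
opening: 0.148
```

```bash
python3 slot.py
```

```text
plate plane slope [-0.0332  0.0117] z at plate ~ 0.1119 tcp z 0.1175
slot [649.1   1.6  44.7  23.3  85.3] head [649.9   2.   32.8   9.7  85.4] 1319 bbox [ 232  106   98   52 4945]
tcp [0.5793 0.0071 0.1175] jaw -94.7
head-slot world mm [0.8 0.4]
```

Emit:
play_rows([
  {"jaw": 0.95,"dx": 0.001,"dy": 0,"dz": 0.004,"yaw": 0},
  {"jaw": 0.95,"dx": 0,"dy": 0,"dz": 0.004,"yaw": 0},
  {"jaw": 0.95,"dx": 0,"dy": 0,"dz": 0.004,"yaw": 0},
  {"jaw": 0.95,"dx": 0,"dy": 0,"dz": 0.002,"yaw": 0},
  {"jaw": 0.95,"dx": 0,"dy": 0,"dz": 0,"yaw": 0},
])

```text
clock: 18.5
tool_pos: [0.5801, 0.0075, 0.1021]
eef_rot: [0.999, -0.041, -0.011, -0.014]
contact_force: [-0.7, 0.8, -4.5]
opening: 0.145
```

```bash
python3 slot.py
```

```text
plate plane slope [-0.031   0.0112] z at plate ~ 0.0965 tcp z 0.1021
slot [650.    2.   44.8  23.3  85.5] head [649.9   2.   33.2   9.8  85.4] 1593 bbox [ 232  106   99   52 3278]
tcp [0.5801 0.0075 0.1021] jaw -94.7
head-slot world mm [-0.1  0. ]
```

Emit:
play_rows([
  {"jaw": 0.95,"dx": 0,"dy": 0,"dz": 0.004,"yaw": 0},
  {"jaw": 0.95,"dx": 0,"dy": 0,"dz": 0.004,"yaw": 0},
  {"jaw": 0.95,"dx": 0,"dy": 0,"dz": 0.004,"yaw": 0},
  {"jaw": 0.95,"dx": 0,"dy": 0,"dz": 0.002,"yaw": 0},
  {"jaw": 0.95,"dx": 0,"dy": 0,"dz": 0,"yaw": 0},
])

```text
clock: 19.05
tool_pos: [0.58, 0.0079, 0.0871]
eef_rot: [0.999, -0.041, -0.011, -0.014]
contact_force: [0.1, -0.2, -3.8]
opening: 0.148
```

```bash
python3 slot.py; python3 -c "
from h import *
snap('wrist','w13');snap('scene','s13')"
```

```text
plate plane slope [-0.0325  0.0117] z at plate ~ 0.0815 tcp z 0.0871
slot [649.8   2.4  44.8  24.1  85.3] head [650.2   2.   33.2   9.7  85.5] 1948 bbox [ 232  105   99   54 4775]
tcp [0.58   0.0079 0.0871] jaw -94.7
head-slot world mm [ 0.4 -0.4]
```

View pics/w13.png

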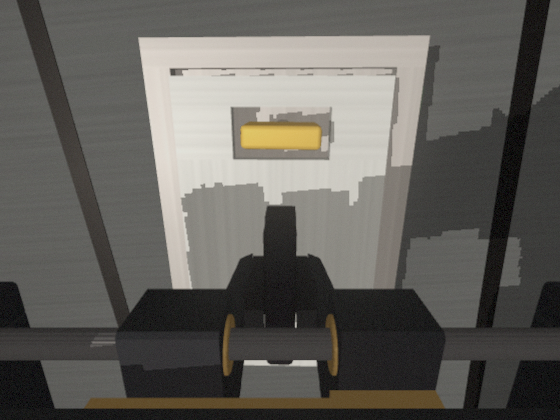

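The head (280,137) is centred in the slot, and the plate (170..395) lies inside the rim. Lowering onto the seal.

Emit:
play_rows([
  {"jaw": 0.95,"dx": 0,"dy": 0,"dz": 0.004,"yaw": 0},
  {"jaw": 0.95,"dx": 0,"dy": 0,"dz": 0.003,"yaw": 0},
  {"jaw": 0.95,"dx": 0,"dy": 0,"dz": 0.002,"yaw": 0},
  {"jaw": 0.95,"dx": 0,"dy": 0,"dz": 0.001,"yaw": 0},
  {"jaw": 0.95,"dx": 0,"dy": 0,"dz": 0,"yaw": 0},
], squeeze=60)

```text
clock: 19.7
tool_pos: [0.5803, 0.0082, 0.0778]
eef_rot: [0.999, -0.04, -0.01, -0.014]
contact_force: [-1.8, 0.3, 1.8]
opening: 0.147
```

```bash
python3 slot.py
```

```text
plate plane slope [-0.0182 -0.0008] z at plate ~ 0.073 tcp z 0.0778
slot [650.6   2.5  44.3  23.   85.3] head [650.2   2.   33.2  10.   84.7] 2223 bbox [ 232  105   99   52 4823]
tcp [0.5803 0.0082 0.0778] jaw -94.7
head-slot world mm [-0.4 -0.5]
```

Emit:
play_rows([
  {"jaw": 0.95,"dx": 0,"dy": 0,"dz": 0.004,"yaw": 0},
  {"jaw": 0.95,"dx": 0,"dy": 0,"dz": 0.004,"yaw": 0},
  {"jaw": 0.95,"dx": 0,"dy": 0,"dz": 0.004,"yaw": 0},
  {"jaw": 0.95,"dx": 0,"dy": 0,"dz": 0.004,"yaw": 0},
  {"jaw": 0.95,"dx": 0,"dy": 0,"dz": 0.004,"yaw": 0},
])

```text
clock: 20.25
tool_pos: [0.5802, 0.0084, 0.0713]
eef_rot: [0.999, -0.041, -0.007, -0.019]
contact_force: [-10.0, 2.1, 33.6]
opening: 0.145
```

```bash
python3 slot.py; python3 plan.py - - - - 1
```

```text
plate plane slope [-0.0097  0.003 ] z at plate ~ 0.0674 tcp z 0.0713
slot [650.9   2.5  44.1  23.3  85.1] head [650.1   2.   33.2   9.9  84.4] 2453 bbox [ 233  104   98   53 4088]
tcp [0.5802 0.0084 0.0713] jaw -94.8
head-slot world mm [-0.8 -0.5]
t20.30 pos [0.5802 0.0084 0.0713] jaw -94.8 tilt 2.31 F [-10.5   2.9  35.1] open 0.148 q [-0.31  0.93  0.43  1.83 -0.75  0.57 -1.03]
remain mm [0. 0. 0.] rot 0.0
{"dx": 0.0, "dy": 0.0, "dz": 0.0, "yaw": 0.0}
```

```bash
python3 - <<'E'
from meas import *
import warnings;warnings.filterwarnings('ignore')
s=snap('wrist','w14');P=grid(s);Z=P[...,2]
for nm,b in dict(rim_far=(200,45,380,60),rim_l=(155,90,168,240),rim_r=(400,90,412,240),pl_far=(185,80,380,100),pl_l=(180,110,225,240),pl_r=(335,110,375,240)).items(): print(nm,np.nanmedian(Z[b[1]:b[3],b[0]:b[2]]).round(4))
q=snap('scene','s14');snap('top','t14')
t=r.get_state();print(t['clock'],t['contact_force'],t['tool_pos'])
cv2.imwrite('pics/s14c.png',cv2.resize(cv2.cvtColor(q['frame'][170:300,160:400],cv2.COLOR_RGB2BGR),None,fx=3,fy=3,interpolation=cv2.INTER_CUBIC))
E
```

```text
rim_far 0.0674
rim_l 0.0675
rim_r 0.0673
pl_far 0.0674
pl_l 0.0675
pl_r 0.0674
20.45 [-10.50730583   2.96858165  34.69596541] [0.58025845 0.00838611 0.07133859]
```

View pics/w14.png

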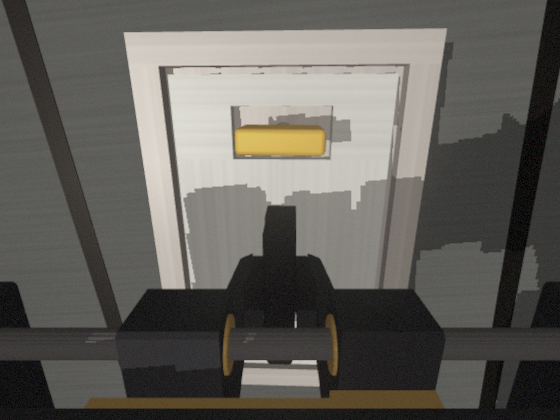

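View pics/s14c.png

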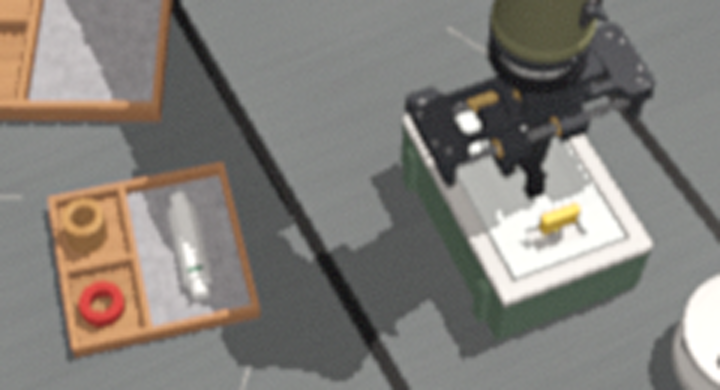

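Plate and rim heights agree to within 0.2 mm on all sides, the head stands in the slot, the push is steady at about 35 N, and the gauge is in place. Handing in.

```bash
python3 -c "
from plant import r
print(r.finish_job()); s=r.get_state(); print(s['clock'],s['contact_force'],s['tool_pos'],s['opening'])"
```

```text
the job is handed in; nothing more can be done
None
the job is handed in; nothing more can be done
```

I turned the fastener crosswise and laid the gauge in the long compartment of the smallest tray. I then fitted the cover over the fastener head and pressed it flush. The job was handed in at about 20.5 s with the cover still gripped at 60 N; no verdict was reported.

My last checks, all measured before handing in:
- **Cover height:** the plate and rim tops agreed within 0.2 mm on the far, left and right sides (about 67.4 mm measured against 68 nominal, so a camera bias). This fits the seal being fully down, though I could not read the seal directly.
- **Slot and fastener:** the slot centre was about 1 mm from the fastener axis. The head was within about 1° of crosswise.
- **Push:** about 35 N downward with about 10 N sideways, steady over the last readings.
- **Gauge:** let go flat, about 2–3 mm from the compartment centre and within 1° of lengthwise.
- **Other parts:** the bushing and collar looked undisturbed. I did not measure the carrier or wrench again.

**Disagreement:** the tool had drifted to about 2.3° of tilt by the end. The plate itself measured level against the rim, though a rougher plane fit just before handing in gave a slope of about 0.01 rad (the limit is 0.05).

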